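Fit the keyed carousel head into the tube mixer's drive hub

TASK

Swing the mixer's cam lever fully over so that its shutter frees the hub, then take the tube carousel out of its stand and push its shaft into the hub, turning it until the key drops into the slot and the collar sits fully down on the hub. A spring in the hub pushes back, so finish while still gripping the carousel and pressing it firmly down, fully home, lever still open, ready for a colleague to fasten it; leave the other things on the bench where they are.

Things in the scene. Friction and masses are not known exactly. Their poses are not given: they have to be found in the camera images.
- lever (a joint): Level-swinging cam lever on the white mixer housing. 0 = shutter over the hub, arm at a right angle to the line hub-pivot; grows clockwise seen from above; 1.6 (end stop) = open, arm pointing straight away from the hub. Starts at 0 to 0.2. Takes about 1 N at the post and stays where left. It draws the shutter 30 mm per rad off the hub; only fully open does it clear the carousel's collar.
- lever_post (a point): Centre of the grip post at the lever's end: black upright cylinder, 16 mm diameter, from 25 mm below to 21 mm above this point, standing on a dark arm at the level of the hub's mouth; 75 mm from the pivot axis, 125 mm above the bench. Keep the carried shaft above it.
- lever_pivot (a point): Point on the lever's upright pivot axis at the height of lever_post; the pivot's top is level with the lever arm. Fixed to the housing (160 x 230 mm, 45 mm high). Its y axis points level from the hub to the pivot, 115 mm apart; at lever 0 the arm points along its -x. The shutter, a flat steel slide 30 mm wide, moves along its y, 1 to 7 mm above the hub's mouth.
- hub_mouth (a point): Centre of the hub's open top, 90 mm above the bench. Bore 24.4 mm across, 45 mm deep; a 10.5 mm wide slot (keyway) is cut through the wall over its whole height on one side. x points level along the slot from the bore outwards, z up. A spring ejector in the bore starts 24 mm below the mouth: it pushes up with 5 N at first, 9 N when the carousel is home, and lifts it 14 mm if let go.
- carousel_grip (a point): Centre of the grip bar on the loose tube carousel (0.2 to 0.4 kg): grey upright bar 40 mm long (x), 22 mm wide (y, grip across this), 50 mm tall, on a white disc 100 mm wide, 10 mm thick. This point is 25 mm above the disc's top, 45 mm above the collar's underside, 83 mm above the shaft's tip. z up. Home: 45 mm above hub_mouth on its axis, both x axes pointing the same way.
- stand_top (a point): Centre of the top of the fixed white stand, a block 110 x 110 x 58 mm with a 54 mm hole in which the carousel's shaft and collar hang; the disc rests on top, so the carousel_grip starts 35 mm above this point.
- hub: Fixed round steel hub on the housing, about 61 mm across, 45 mm high; origin at its underside centre, 45 mm below hub_mouth, same axes.
- carousel: The carousel; origin at its shaft's tip, 83 mm below carousel_grip, same axes. Under the disc a collar 48 mm wide, 10 mm high; under it the shaft, 22 mm wide, 38 mm long, tip tapered. A key 8 mm wide stands out to 20 mm from the axis on the +x side, below the small raised index block on the disc's rim; it begins 14 mm above the tip and runs up to the collar.
- dish: Bystander: closed glass dish, 62 mm diameter, 16 mm high; origin at its underside.
- flask: Bystander: amber bottle, 60 mm diameter, 120 mm high; origin at its underside.
- tube_rack: Bystander: white rack 70 x 160 mm with capped tubes, 76 mm high; origin at its underside.
- tip_box: Bystander: clear box 80 x 110 x 50 mm; origin at its underside.
Not all that is in view belongs to the job. Leave any orange look-alike of the carousel alone.

How it is judged:
By the outcome, as a careful person would: the job done as asked, in the order asked, and still so for the second after the job is handed in, while the arm keeps its last pose, push and grip.
It also fails if it takes over 64 s, if anything falls off the work surface, if the arm or the gripper's body presses on something with over 40 N, if the wrist force passes 120 N, or if a joint passes its speed limit or range.

ROBOT

A 7-joint arm with a two-finger parallel gripper is mounted at the origin on the work surface. World frame = base frame: x ahead of the robot, y to its left, z up, the work surface at z = 0. Lengths are in m, angles in rad, forces in N, time in s.
With the tool pointing down it reaches from about 0.4 to 0.875 m from the base axis. Payload 4.4 kg.
Tool frame: the origin (TCP) lies midway between the tips of the shut fingers; the grasp point (between the pads) lies 19 mm behind it (grip_depth is the distance from the TCP to the grasp point, in m); x points along the fingers, y is the direction in which the jaws open and shut, and the axes are right-handed (so a half turn about x gives the same grasp; the last joint's range is limited). The gripper opens to 85 mm and grips with 20 to 120 N. Pads are 22 mm wide; open, the fingers measure 114 mm over their backs; the gripper's body (76 mm by 85 mm) begins 54 mm behind the grasp point. The pads swing forward as they close: fully open they stand 13 mm farther back than shut.
Start: joints at [-1.262, 0.628, 0.038, 1.517, -0.027, 0.996, -0.02], TCP at [0.238, 0.605, 0.2] pointing down, gripper open.
Joint ranges: [-3.06, 3.06], [-0.37, 2.12], [-1.25, 1.32], [0.18, 2.47], [-1.1, 4.24], [0.23, 1.98], [-2.94, 2.94]. Speed limits (rad/s): [2.57, 2.57, 3.14, 3.14, 3.14, 3.14, 3.14].

INTERFACE

Orientations are given as [roll, pitch, yaw] about the fixed x, y, z axes, in that order (R = Rz(yaw) Ry(pitch) Rx(roll)).
In Python, from station import * gives the robot as it stands.
- The arm moves only by the tool servo_tool, never from a script. Its argument "deltas" is one flat list of numbers, 7 for each row, row after row: the shift along the world's x, y, z normalised to -1 to 1, where 1 is 0.25 m, then the turn, a rotation vector about the world's x, y, z normalised to -1 to 1, where 1 is 60 degrees, then the closure, from -1 (fully open) to 1 (shut), so that 0 is half open. A call has 1 to 5 rows; each row is the pose to reach, as a shift and turn from the pose commanded when the call began; what a row does not reach only later rows make up. A row lasts 1/10 s, in which the tool goes at most 50 mm and 8.59 degrees, less where a joint would pass 70% of its speed; a pose out of reach is approached as far as the arm can. A call with a number of a shift or a turn outside -1 to 1 is refused whole. A call with a gripper value outside its range is refused whole. The fingers move at their own pace and stop on an object; "force" is the grip in N (left out, the last holds). Time passes only in rows, so rows that repeat a pose let the fingers close. It gives the time, the measured TCP pose, the force and the opening at its end, in the units of the state.
- observe(): the state, without advancing time (a new reading comes with each control period).
- camera(name): name is "scene" or "top" or "wrist"; returns a dict with "pixels" (420x560x3 uint8, red, green, blue), "range_z" (420x560 float32, m along the optical axis (not along the pixel's ray), 0 where there is no reading), "fovy" (degrees; the focal length in pixels is half the picture's height over the tangent of half this angle, whatever the lens; pixels are square), "cx", "cy" (the principal point, pixels), "k1" (the pictures are not rectified: a ray, as slopes to the right and down, at radius r is drawn at 1 + k1 r^2 times it, then the intrinsics apply), "T" (4x4, takes a point from camera to world coordinates). Camera axes: x right, y down, z forward; pixel columns grow to the right and rows downward; lengths in m; the calibration is good to about 2 mm. A picture is of the moment at which its call begins.
- sign_off(): hands the job in, once; it reports no verdict.
The state is a dict: "clock": time; "joints": joint angles; "qvel": joint speeds; "joint_efforts": joint torques, N m; "eef_pos": TCP position; "tcp_rot": TCP orientation; "ft_force": force on the tool from outside, world axes, zero at the start; "ft_torque": the same for the moment, N m; "finger_gap": finger opening in m.
Only numpy, scipy, OpenCV 4.12 (cv2) and the standard library are available. Lean on these libraries where they do the work, as an engineer would, in place of code of your own. Each camera call takes 0.05 s, during which the arm holds its last target.

## Working session

There is one attempt and no reset: what is moved stays moved. The work goes in short steps, Python scripts to look and compute and a tool call to move; the robot and the scene stay as the last step left them, time stands still between calls to the robot, and variables do not carry over. Pictures are saved under pics/ and viewed, and the job is handed in when it is done.

Besides the shell and the picture viewer there is one more tool, called after "Call:" in YAML: its name, and indented under it one key for each argument. servo_tool: Moves the arm, as the interface text tells. Scaled input: -1 to 1 covers 0.25 m each way for a shift and 60 degrees each way for a turn. Its arguments: {"type":"object","properties":{"deltas":{"type":"array"},"force":{"type":"number"}},"required":["deltas"]}

```bash
ls; mkdir -p pics
cat > h.py <<'E'
from station import *
import numpy as np, cv2
def cam(n,save=None):
    c=camera(n)
    if save: cv2.imwrite('pics/'+save,cv2.cvtColor(c['pixels'],cv2.COLOR_RGB2BGR))
    return c
def K(c):
    f=c['pixels'].shape[0]/2/np.tan(np.radians(c['fovy'])/2)
    return f
def rays(c,uv):
    f=K(c);uv=np.atleast_2d(np.array(uv,float))
    d=(uv-[c['cx'],c['cy']])/f
    s=d.copy()
    for _ in range(20):
        r2=(s**2).sum(1,keepdims=True); s=d/(1+c['k1']*r2)
    return s
def onplane(c,uv,z):
    s=rays(c,uv);D=np.c_[s,np.ones(len(s))]@c['T'][:3,:3].T;o=c['T'][:3,3]
    return o+D*((z-o[2])/D[:,2])[:,None]
def pts(c,uv):
    uv=np.atleast_2d(np.array(uv,int));z=c['range_z'][uv[:,1],uv[:,0]]
    s=rays(c,uv);return (np.c_[s,np.ones(len(s))]*z[:,None])@c['T'][:3,:3].T+c['T'][:3,3]
def cloud(c):
    h,w=c['range_z'].shape;vv,uu=np.mgrid[:h,:w]
    p=pts(c,np.c_[uu.ravel(),vv.ravel()]).reshape(h,w,3);p[c['range_z']==0]=np.nan
    return p
def proj(c,P):
    p=(np.atleast_2d(P)-c['T'][:3,3])@c['T'][:3,:3];s=p[:,:2]/p[:,2:];r2=(s**2).sum(1,keepdims=True)
    return s*(1+c['k1']*r2)*K(c)+[c['cx'],c['cy']]
E
python3 - <<'E'
from h import *
import pickle
np.set_printoptions(precision=4,suppress=True)
for n in ['scene','top','wrist']:
    c=cam(n,n+'0.png');print(n,c['fovy'],c['cx'],c['cy'],c['k1'],c['T'][:3,3],c['T'][:3,2],c['T'][:3,0]);pickle.dump(c,open(n+'0.pkl','wb'))
print(observe())
E
```

```text
pics
scene 50.593882660496035 277.377510429537 204.32301274529937 -0.029048961164465384 [1.2417 0.3363 0.9301] [-0.5731 -0.3012 -0.7621] [-0.4531  0.8914 -0.0116]
top 56.13593819702819 284.5562859719189 206.94218697186398 -0.06436613208274168 [ 0.5136 -0.0101  1.2495] [ 0.0954  0.0255 -0.9951] [-0.0158 -0.9995 -0.0271]
wrist 67.64403459592302 281.4275250045906 209.36952015675539 -0.06322809235038272 [0.1776 0.6271 0.3729] [ 0.2394 -0.0956 -0.9662] [ 0.3655  0.9308 -0.0015]
{'clock': 0.15, 'joints': array([-1.2618,  0.6291,  0.0385,  1.5181, -0.027 ,  0.9963, -0.02  ]), 'qvel': array([-0.0011, -0.0037, -0.0012, -0.0015, -0.0021,  0.    ,  0.0015]), 'joint_efforts': array([  0.0015, -56.3798,   1.2276, -19.365 ,   0.0111,   0.0074,
         0.    ]), 'eef_pos': array([0.2377, 0.6044, 0.1989]), 'tcp_rot': array([-1.5521,  1.5694, -1.9268]), 'ft_force': array([-0.295 , -0.3006,  0.7779]), 'ft_torque': array([ 0.0175, -0.0259, -0.0294]), 'finger_gap': 0.08539336967123992}
```

View pics/scene0.png

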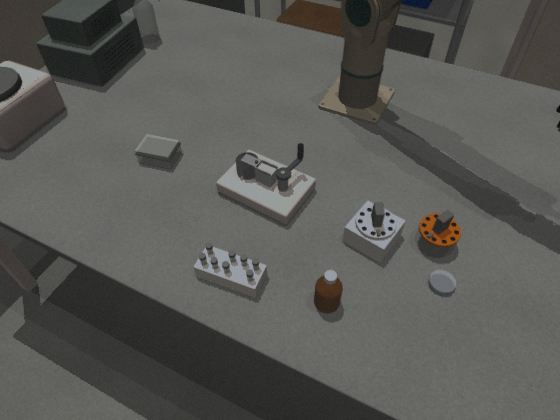

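View pics/top0.png

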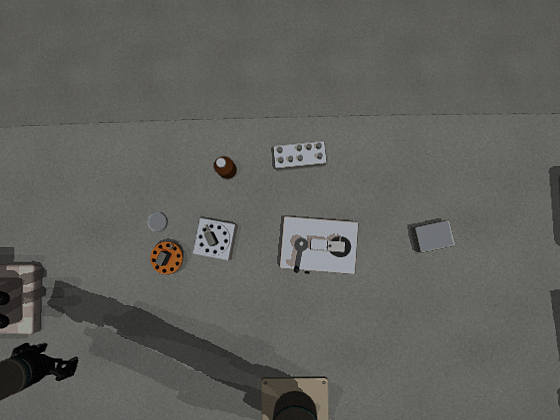

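View pics/wrist0.png

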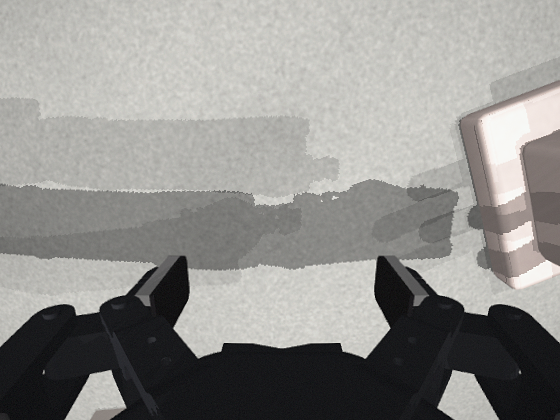

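Run:
```python
import cv2
import numpy as np
a=cv2.imread('pics/top0.png');b=cv2.imread('pics/scene0.png')
def crop(im,x0,y0,x1,y1,k,n): cv2.imwrite('pics/'+n,np.clip(cv2.resize(im[y0:y1,x0:x1],None,fx=k,fy=k,interpolation=cv2.INTER_CUBIC)*1.0,0,255))
crop(a,270,205,370,285,8,'t_h.png');crop(a,140,200,240,280,8,'t_c.png')
crop(b,210,135,325,220,6.9,'s_h.png');crop(b,335,185,475,290,5.7,'s_c.png')
```

```text
[ WARN:0@0.055] global loadsave.cpp:1063 imwrite_ Unsupported depth image for selected encoder is fallbacked to CV_8U.
```

View pics/t_h.png

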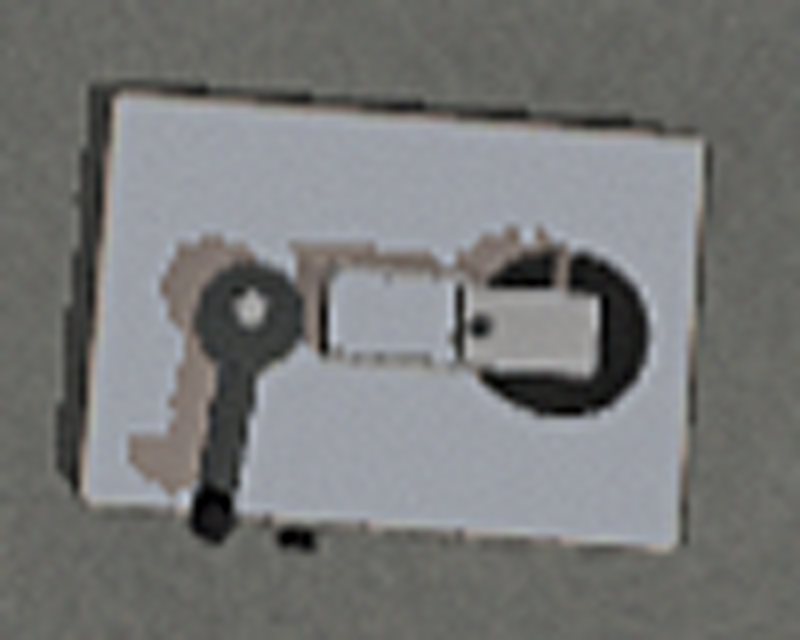

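View pics/t_c.png

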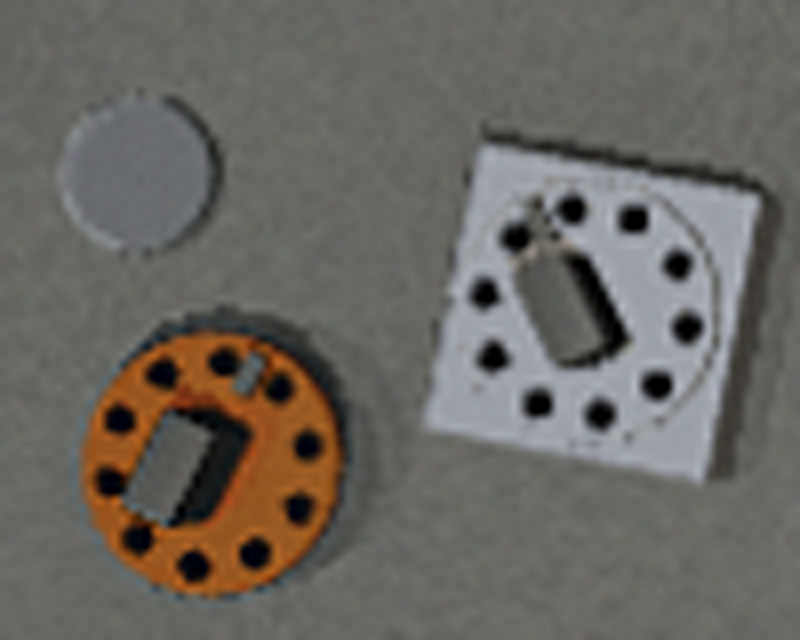

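View pics/s_h.png

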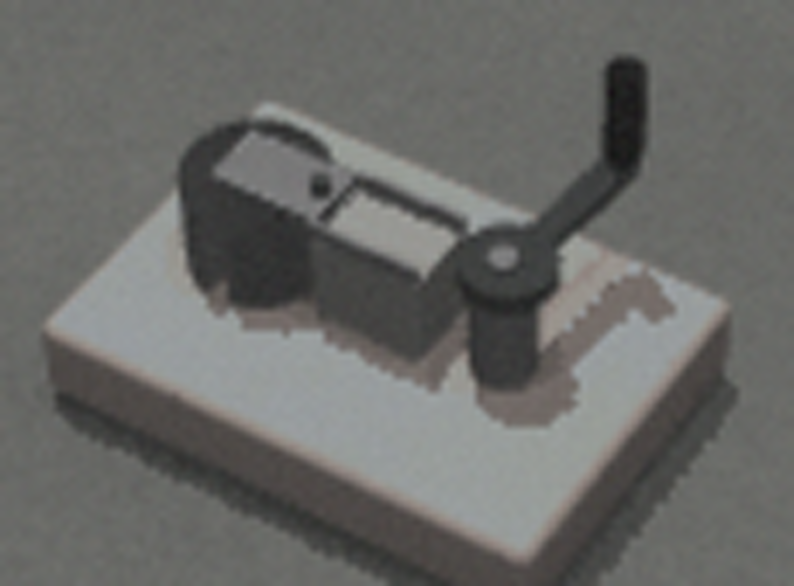

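View pics/s_c.png

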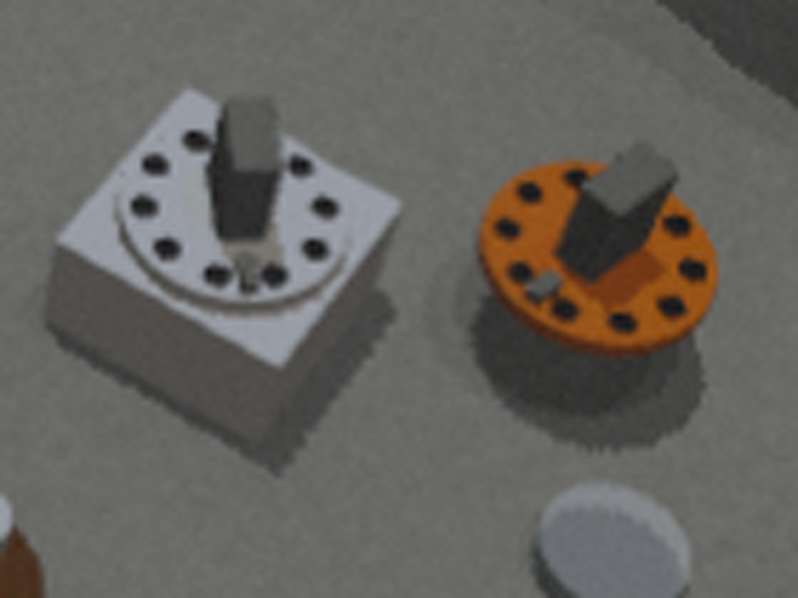

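Run:
```python
from h import *
import pickle
np.set_printoptions(precision=4,suppress=True)
t=pickle.load(open('top0.pkl','rb'));s=pickle.load(open('scene0.pkl','rb'))
def T(x,y,z): 
    uv=[[270+x/8,205+y/8]];print((x,y),onplane(t,uv,z)[0],pts(t,np.round(uv))[0])
print('pivot');T(250,308,.1)
print('post top');T(213,505,.146)
print('hub');T(565,332,.09);T(640,332,.09)
print('corners');[T(x,y,.045) for x,y in[(115,92),(703,135),(675,548),(85,498)]]
for nm,c in(('top',t),('scene',s)):
    P=cloud(c)
    hs=cv2.cvtColor(c['pixels'],cv2.COLOR_RGB2HSV)
    def band(x0,x1,y0,y1,z0,z1): return (P[...,0]>x0)&(P[...,0]<x1)&(P[...,1]>y0)&(P[...,1]<y1)&(P[...,2]>z0)&(P[...,2]<z1)
    m=band(.35,.65,-.2,.1,.07,.2)
    q=P[m];print(nm,len(q),np.histogram(q[:,2],np.arange(.07,.16,.005)))
    mp=band(.35,.65,-.1,.1,.13,.16);print('post',mp.sum(),P[mp].mean(0),P[mp].min(0),P[mp].max(0))
    # stand & carousel bar top
    mb=band(.4,.65,.1,.3,.105,.14)&(hs[...,0]<200);q=P[mb];print('bartops',len(q))
    n,l,st,ce=cv2.connectedComponentsWithStats(mb.astype(np.uint8))
    for i in range(1,n):
        if st[i,4]>15:
            pp=P[l==i];uv=np.argwhere(l==i)[:,::-1].astype(np.float32);print(st[i],pp.mean(0),np.median(pp[:,2]),cv2.minAreaRect(pp[:,:2].astype(np.float32)))
```

```text
pivot
(250, 308) [ 0.5162 -0.0276  0.1   ] [ 0.5147 -0.0267  0.105 ]
post top
(213, 505) [ 0.4481 -0.0127  0.146 ] [ 0.4483 -0.0138  0.144 ]
hub
(565, 332) [ 0.5055 -0.1427  0.09  ] [ 0.507  -0.1429  0.0978]
(640, 332) [ 0.505  -0.1701  0.09  ] [ 0.5065 -0.1702  0.0889]
corners
(115, 92) [0.5996 0.0217 0.045 ] [0.6014 0.0229 0.0412]
(703, 135) [ 0.5791 -0.2025  0.045 ] [ 0.5812 -0.2102 -0.0006]
(675, 548) [ 0.4231 -0.1871  0.045 ] [ 0.418  -0.193  -0.0034]
(85, 498) [0.4454 0.0355 0.045 ] [0.4462 0.0343 0.0457]
top 839 (array([  2,   5,  18, 233, 162, 248, 136,   6,   0,   1,   2,   0,   2,
         0,  13,  10,   1]), array([0.07 , 0.075, 0.08 , 0.085, 0.09 , 0.095, 0.1  , 0.105, 0.11 ,
       0.115, 0.12 , 0.125, 0.13 , 0.135, 0.14 , 0.145, 0.15 , 0.155]))
post 26 [ 0.4453 -0.0109  0.144 ] [ 0.4374 -0.0167  0.1315] [ 0.4513 -0.0053  0.15  ]
bartops 115
[204 231  12  15 115] [0.5362 0.2375 0.1167] 0.11721034714626644 ((0.5362606644630432, 0.23856590688228607), (0.03949180990457535, 0.02300053834915161), 27.275405883789062)
scene 1088 (array([ 67,  66,  63, 174, 211, 255, 157,  19,   8,   7,   9,   8,   8,
         7,  13,  16,   0]), array([0.07 , 0.075, 0.08 , 0.085, 0.09 , 0.095, 0.1  , 0.105, 0.11 ,
       0.115, 0.12 , 0.125, 0.13 , 0.135, 0.14 , 0.145, 0.15 , 0.155]))
post 44 [ 0.4467 -0.0104  0.1416] [ 0.4354 -0.0198  0.1307] [ 0.453  -0.0038  0.1486]
bartops 152
[373 203  12  17 152] [0.5396 0.2385 0.1164] 0.11766277235873995 ((0.5369874238967896, 0.2387537807226181), (0.04029479995369911, 0.02249462530016899), 24.131040573120117)
```

```bash
cat >> h.py <<'E'
from scipy.spatial.transform import Rotation as Ro
def st():
    o=observe();R=Ro.from_euler('xyz',o['tcp_rot']).as_matrix()
    np.set_printoptions(precision=4,suppress=True)
    print('t',round(o['clock'],2),'pos',o['eef_pos'],'xax',R[:,0],'jaw yaw',np.degrees(np.arctan2(R[1,1],R[0,1])).round(2),'gap',round(o['finger_gap'],4),'F',o['ft_force'],'M',o['ft_torque'],'q',o['joints'])
    return o
E
python3 - <<'E'
from h import *
st()
E
```

```text
t 0.15 pos [0.2377 0.6044 0.1989] xax [-0.0005 -0.0013 -1.    ] jaw yaw 68.53 gap 0.0854 F [-0.295  -0.3006  0.7779] M [ 0.0175 -0.0259 -0.0294] q [-1.2618  0.6291  0.0385  1.5181 -0.027   0.9963 -0.02  ]
```

Call:
servo_tool:
  deltas: [0.33,-0.96,0.04,0,0,-0.56,0,0.33,-0.96,0.04,0,0,-0.56,0,0.33,-0.96,0.04,0,0,-0.56,0,0.33,-0.96,0.04,0,0,-0.56,0,0.33,-0.96,0.04,0,0,-0.56,0]

```text
clock: 0.65
eef_pos: [0.3194, 0.3666, 0.2094]
tcp_rot: [-0.03, 1.57, -0.994]
ft_force: [1.5, 0.6, 0.1]
finger_gap: 0.0429
```

Call:
servo_tool:
  deltas: [0.33,-0.98,0,0,0,0,0,0.33,-0.98,0,0,0,0,0,0.33,-0.98,0,0,0,0,0,0.33,-0.98,0,0,0,0,0,0.33,-0.98,0,0,0,0,0]

```text
clock: 1.15
eef_pos: [0.3992, 0.1299, 0.2096]
tcp_rot: [1.687, 1.57, 0.726]
ft_force: [1.4, -0.2, -0.2]
finger_gap: 0.0427
```

Run:
```python
from h import *
st()
```

```text
t 1.15 pos [0.3992 0.1299 0.2096] xax [ 0.0003  0.0003 -1.    ] jaw yaw 34.95 gap 0.0427 F [ 1.3664 -0.1879 -0.1652] M [-0.066  -0.0698  0.02  ] q [-0.5952  0.2978  0.2748  2.1125 -0.118   0.7449  0.365 ]
```

Call:
servo_tool:
  deltas: [0.16,-0.524,0,0,0,0,0,0.16,-0.524,0,0,0,0,0,0.16,-0.524,0,0,0,0,0,0.16,-0.524,0,0,0,0,0,0.16,-0.524,0,0,0,0,0]

```text
clock: 1.65
eef_pos: [0.4387, 0.0002, 0.2093]
tcp_rot: [-2.621, 1.57, 2.699]
ft_force: [-0.4, 0.1, -1.3]
finger_gap: 0.0423
```

Run:
```python
from h import *
import pickle
st()
c=cam('wrist','w1.png');pickle.dump(c,open('w1.pkl','wb'))
print(proj(c,[[.443,-.011,.146],[.516,-.0276,.1],[.5055,-.1427,.09]]))
P=cloud(c);m=(P[...,2]>.135)&(P[...,2]<.155)&(P[...,0]>.4)&(P[...,0]<.48)&(abs(P[...,1])<.05)
print(m.sum(),P[m].mean(0),P[m].min(0),P[m].max(0))
```

```text
t 1.65 pos [0.4387 0.0002 0.2093] xax [-0.0006  0.0003 -1.    ] jaw yaw 34.79 gap 0.0423 F [-0.3659  0.1492 -1.2939] M [-0.0086  0.0393  0.0498] q [-0.2993  0.3287  0.3088  2.0689 -0.1427  0.7641  0.7046]
[[278.3775 224.1512]
 [330.2279 263.5708]
 [257.4439 333.6918]]
340 [ 0.4426 -0.0114  0.1446] [ 0.4355 -0.02    0.135 ] [ 0.451  -0.0047  0.1476]
```

View pics/w1.png

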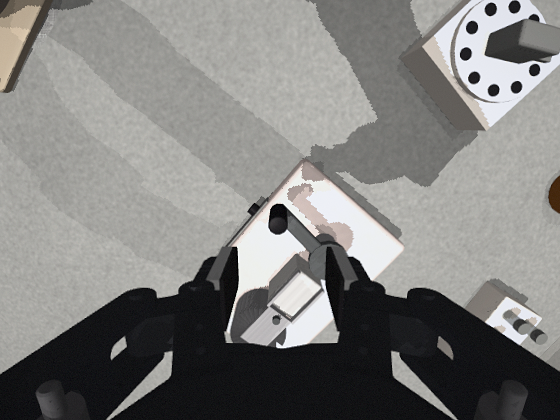

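Call:
servo_tool:
  deltas: [0,0,0,0,0,0,0,0,0,-0.38,0,0,0,0,0,0,-0.38,0,0,0,0,0,0,-0.38,0,0,0,0,0,0,-0.38,0,0,0,0]
  force: 25

```text
clock: 2.2
eef_pos: [0.4385, 0.0016, 0.1147]
tcp_rot: [-2.228, 1.569, 3.095]
ft_force: [-0.7, -0.4, -0.3]
finger_gap: 0.0427
```

Call:
servo_tool:
  deltas: [0,0,0,0,0,0,1,0,0,0,0,0,0,1,0,0,0,0,0,0,1,0,0,0,0,0,0,1,0,0,0,0,0,0,1]
  force: 25

```text
clock: 2.7
eef_pos: [0.4393, 0.0008, 0.115]
tcp_rot: [1.183, 1.57, 0.222]
ft_force: [0.2, 0.5, 0.4]
finger_gap: 0.0002
```

Run:
```python
from h import *
st()
```

```text
t 2.7 pos [0.4393 0.0008 0.115 ] xax [ 0.0012  0.0003 -1.    ] jaw yaw 34.92 gap 0.0002 F [0.1578 0.5245 0.4427] M [ 0.0061 -0.0072  0.0919] q [-0.2365  0.4886  0.2394  2.175  -0.2346  0.5004  0.792 ]
```

Call:
servo_tool:
  deltas: [0,0,0,0,0,0,0,0,0,0,0,0,0,0,0,0,0,0,0,0,0]

```text
clock: 3.0
eef_pos: [0.4389, 0.0007, 0.1144]
tcp_rot: [-2.314, 1.571, 3.007]
ft_force: [0.9, -0.8, -0.0]
finger_gap: 0.0422
```

Run:
```python
from h import *
import pickle
st()
c=cam('wrist','w2.png');pickle.dump(c,open('w2.pkl','wb'))
P=cloud(c);m=(P[...,2]>.135)&(P[...,2]<.155)&(P[...,0]>.4)&(P[...,0]<.48)&(abs(P[...,1])<.05)
n,l,s,ce=cv2.connectedComponentsWithStats(m.astype(np.uint8))
for i in range(1,n):
  if s[i,4]>50: print(s[i],P[l==i].mean(0),P[l==i].min(0),P[l==i].max(0))
```

```text
t 3.0 pos [0.4389 0.0007 0.1144] xax [-0.0002  0.     -1.    ] jaw yaw 34.92 gap 0.0422 F [ 0.9444 -0.7752 -0.0363] M [ 0.0006  0.0016 -0.0018] q [-0.2363  0.4899  0.2393  2.1752 -0.2347  0.5002  0.7921]
[222 247  17  42 118] [ 0.4196 -0.0108  0.1521] [ 0.4105 -0.0222  0.1469] [ 0.4283 -0.0037  0.155 ]
[325 247  18  44 129] [0.4556 0.0146 0.1522] [0.4502 0.0027 0.1471] [0.4629 0.024  0.1549]
[260 261  30  36 870] [ 0.4422 -0.0109  0.1441] [ 0.4353 -0.0197  0.1351] [ 0.4508 -0.0045  0.1477]
```

View pics/w2.png

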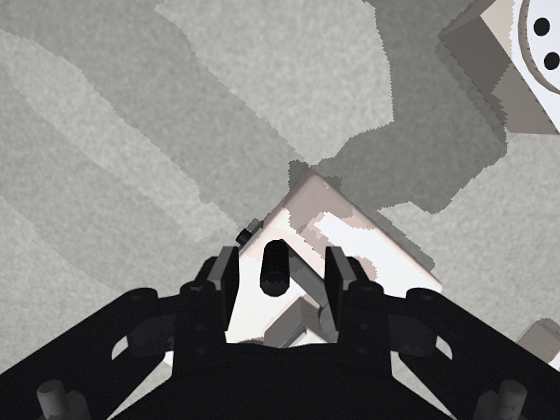

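Call:
servo_tool:
  deltas: [0.015,-0.048,0,0,0,0,0,0.015,-0.048,0,0,0,0,1,0.015,-0.048,0,0,0,0,1,0.015,-0.048,0,0,0,0,1,0.015,-0.048,0,0,0,0,1]
  force: 25

```text
clock: 3.55
eef_pos: [0.4425, -0.0111, 0.1144]
tcp_rot: [-2.845, 1.57, 2.477]
ft_force: [0.8, -0.3, -0.3]
finger_gap: 0.0002
```

Run:
```python
from h import *
o=st()
pv=np.array([.516,-.0276]);p=o['eef_pos'][:2]
print(np.linalg.norm(p-pv))
a0=np.arctan2(*(p-pv)[::-1]);R=.075
ae=np.radians(83.1)
for a in np.linspace(a0,ae-.03,11): print(np.degrees(a).round(1),((pv+R*np.array([np.cos(a),np.sin(a)])-p)/.25).round(3), pv+R*np.array([np.cos(a),np.sin(a)]))
```

```text
t 3.55 pos [ 0.4425 -0.0111  0.1144] xax [-0.0002  0.0002 -1.    ] jaw yaw 34.93 gap 0.0002 F [ 0.7953 -0.296  -0.2864] M [-0.0121 -0.0191 -0.0004] q [-0.2068  0.4936  0.2369  2.1656 -0.232   0.5058  0.8161]
0.07529336862286247
167.4 [ 0.001 -0.   ] [ 0.4428 -0.0112]
158.8 [0.014 0.043] [ 0.4461 -0.0004]
150.2 [0.034 0.083] [0.4509 0.0097]
141.6 [0.059 0.121] [0.4573 0.019 ]
133.0 [0.089 0.154] [0.4649 0.0273]
124.4 [0.125 0.182] [0.4737 0.0343]
115.8 [0.163 0.204] [0.4834 0.0399]
107.2 [0.205 0.221] [0.4939 0.0441]
98.6 [0.249 0.231] [0.5048 0.0466]
90.0 [0.294 0.234] [0.516  0.0474]
81.4 [0.339 0.231] [0.5272 0.0466]
```

Run:
```python
from h import *
import pickle
c=cam('wrist','w3.png');t=cam('scene','s3.png')
cv2.imwrite('pics/s3c.png',cv2.resize(cv2.cvtColor(t['pixels'],cv2.COLOR_RGB2BGR)[110:230,200:340],None,fx=5,fy=5))
```

```text
(no output)
```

View pics/w3.png

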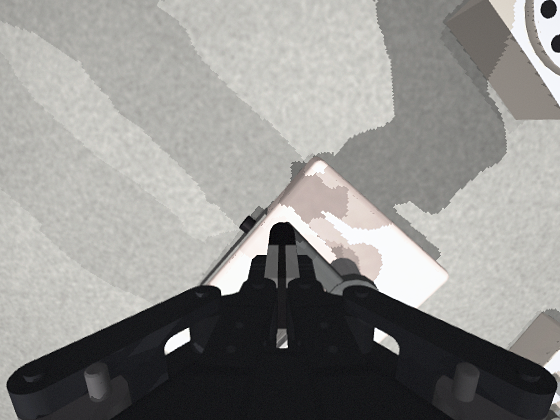

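View pics/s3c.png

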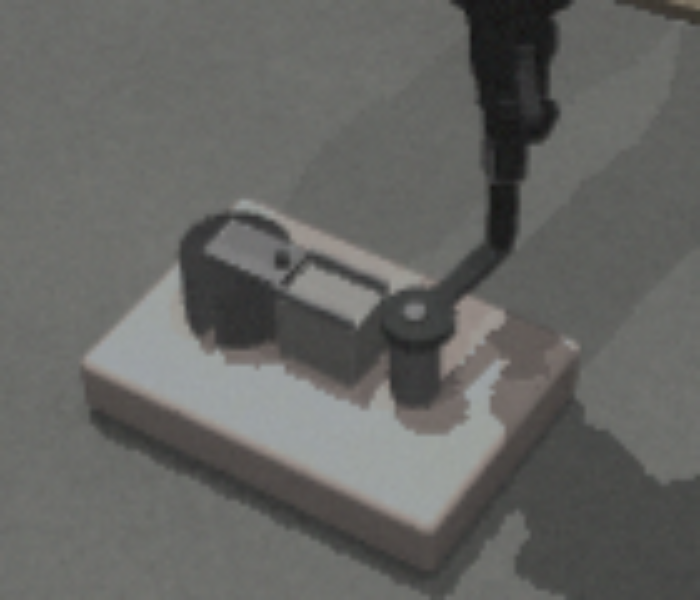

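Run:
```python
from h import *
c=cam('wrist')
o=st();e=o['eef_pos']
print(proj(c,[e,e+[0,0,.019],[.4425,-.011,.146],[.4425,-.011,.1]]))
P=cloud(c);
for uv in [(283,226),(283,232),(283,238),(283,245),(272,265),(292,265),(270,280),(283,300),(340,265)]: print(uv,pts(c,uv))
for n in ('scene','top'):
  c=cam(n);P=cloud(c);m=(P[...,2]>.11)&(P[...,2]<.2)&(P[...,0]>.38)&(P[...,0]<.5)&(abs(P[...,1])<.06)
  print(n,proj(c,[e,[.4425,-.011,.146],[.4425,-.011,.1]]))
  q=P[m]
  for z in np.arange(.11,.2,.01):
    k=q[(q[:,2]>z)&(q[:,2]<z+.01)]
    if len(k): print(round(z,3),len(k),k.mean(0),k.min(0),k.max(0))
```

```text
t 3.7 pos [ 0.4425 -0.0111  0.1144] xax [-0.0003  0.0001 -1.    ] jaw yaw 34.94 gap -0.0 F [ 0.6997 -0.3044  0.3742] M [-0.0026 -0.0216 -0.0336] q [-0.207   0.4936  0.237   2.1657 -0.2319  0.5058  0.8162]
[[282.1952 237.833 ]
 [282.265  250.1635]
 [282.435  259.8227]
 [282.2399 229.9015]]
(283, 226) [[ 0.4394 -0.0058  0.1107]]
(283, 232) [[ 0.4393 -0.0057  0.1219]]
(283, 238) [[ 0.4394 -0.006   0.1309]]
(283, 245) [[ 0.4375 -0.0034  0.1494]]
(272, 265) [[ 0.4337 -0.006   0.1715]]
(292, 265) [[ 0.44   -0.0008  0.173 ]]
(270, 280) [[ 0.4328 -0.0051  0.1869]]
(283, 300) [[ 0.4425 -0.0108  0.1833]]
(340, 265) [[ 0.5056 -0.0202  0.0584]]
scene [[300.5956 153.5754]
 [300.9611 144.7144]
 [300.4719 157.5158]]
0.11 17 [ 0.4487 -0.0089  0.1149] [ 0.4391 -0.0159  0.1101] [ 0.4529 -0.0041  0.1197]
0.12 16 [ 0.4489 -0.0089  0.1255] [ 0.4425 -0.0153  0.12  ] [ 0.4525 -0.0035  0.1295]
0.13 15 [ 0.4486 -0.0094  0.1346] [ 0.4411 -0.0167  0.1302] [ 0.4517 -0.0036  0.1399]
0.14 16 [ 0.4491 -0.0086  0.1441] [ 0.4439 -0.0139  0.1404] [ 0.4544 -0.0041  0.148 ]
0.15 19 [ 0.4518 -0.0075  0.1559] [ 0.4412 -0.0171  0.151 ] [0.4587 0.0011 0.1599]
0.16 27 [ 0.4526 -0.0067  0.1652] [ 0.4426 -0.0181  0.1603] [0.4592 0.0017 0.1698]
0.17 19 [ 0.4543 -0.0072  0.1749] [ 0.4442 -0.0183  0.1707] [0.459  0.0014 0.1797]
0.18 3 [ 0.4489 -0.0223  0.1865] [ 0.4434 -0.0258  0.1846] [ 0.4596 -0.0154  0.1876]
0.19 19 [ 0.4652 -0.0019  0.1956] [ 0.4556 -0.0175  0.1914] [0.4743 0.0155 0.199 ]
top [[296.0491 269.4525]
 [296.0414 270.1666]
 [296.0106 269.1351]]
```

Run:
```python
from h import *
import pickle
for f in ('wrist0','w1','w2'):
  c=pickle.load(open(f+'.pkl','rb'));P=cloud(c);
  Tc=np.linalg.inv(c['T'])
  r=c['range_z']
  m=(r>0)&(r<.24)
  vv,uu=np.nonzero(m)
  z=r[m];i=np.argsort(-z)[:2000:250]
  print(f,[(uu[k],vv[k],z[k].round(3),P[m][k].round(3)) for k in i])
  for u in (175,232,335,380):
    print(u,[(v,c['range_z'][v,u].round(3)) for v in range(240,320,10)])
c=cam('wrist');print([(v,c['range_z'][v,283].round(3),c['range_z'][v,272].round(3)) for v in range(215,320,6)])
```

```text
wrist0 [(np.int64(189), np.int64(286), np.float32(0.144), array([0.228, 0.561, 0.243])), (np.int64(185), np.int64(262), np.float32(0.138), array([0.216, 0.566, 0.246])), (np.int64(389), np.int64(255), np.float32(0.135), array([0.245, 0.651, 0.248])), (np.int64(382), np.int64(294), np.float32(0.132), array([0.258, 0.642, 0.254])), (np.int64(167), np.int64(259), np.float32(0.131), array([0.21 , 0.562, 0.252])), (np.int64(392), np.int64(262), np.float32(0.129), array([0.245, 0.65 , 0.254])), (np.int64(177), np.int64(281), np.float32(0.127), array([0.219, 0.565, 0.258])), (np.int64(397), np.int64(265), np.float32(0.125), array([0.245, 0.651, 0.258]))]
175 [(240, np.float32(0.0)), (250, np.float32(0.401)), (260, np.float32(0.13)), (270, np.float32(0.124)), (280, np.float32(0.123)), (290, np.float32(0.124)), (300, np.float32(0.125)), (310, np.float32(0.124))]
232 [(240, np.float32(0.396)), (250, np.float32(0.4)), (260, np.float32(0.404)), (270, np.float32(0.408)), (280, np.float32(0.411)), (290, np.float32(0.416)), (300, np.float32(0.42)), (310, np.float32(0.424))]
335 [(240, np.float32(0.
[... 3505 characters left out ...]
185), np.float32(0.194)), (233, np.float32(0.174), np.float32(0.182)), (239, np.float32(0.166), np.float32(0.172)), (245, np.float32(0.147), np.float32(0.147)), (251, np.float32(0.141), np.float32(0.141)), (257, np.float32(0.134), np.float32(0.133)), (263, np.float32(0.128), np.float32(0.128)), (269, np.float32(0.124), np.float32(0.123)), (275, np.float32(0.118), np.float32(0.117)), (281, np.float32(0.115), np.float32(0.112)), (287, np.float32(0.117), np.float32(0.107)), (293, np.float32(0.117), np.float32(0.103)), (299, np.float32(0.118), np.float32(0.098)), (305, np.float32(0.118), np.float32(0.098)), (311, np.float32(0.119), np.float32(0.098)), (317, np.float32(0.121), np.float32(0.107))]
```

Call:
servo_tool:
  deltas: [0,0,0,0,0,0,0,0,0,0,0,0,0,0,0,0,0,0,0,0,0,0,0,-0.04,0,0,0,0]

```text
clock: 4.25
eef_pos: [0.4436, -0.0112, 0.1049]
tcp_rot: [1.007, 1.568, 0.046]
ft_force: [0.3, -0.5, -0.3]
finger_gap: 0.043
```

Call:
servo_tool:
  deltas: [0,0,-0.04,0,0,0,0,0,0,-0.06,0,0,0,0]

```text
clock: 4.45
eef_pos: [0.4418, -0.0112, 0.0881]
tcp_rot: [-2.188, 1.569, 3.134]
ft_force: [-0.2, -0.7, -0.2]
finger_gap: 0.0425
```

Run:
```python
from h import *
o=st();c=cam('wrist','w4.png')
print(proj(c,[o['eef_pos']]))
for u in (232,335): print([(v,c['range_z'][v,u].round(3),pts(c,(u,v))[0].round(3)) for v in range(236,300,6)])
t=cam('scene')
cv2.imwrite('pics/s4c.png',cv2.resize(cv2.cvtColor(t['pixels'],cv2.COLOR_RGB2BGR)[110:230,200:340],None,fx=5,fy=5))
```

```text
t 4.45 pos [ 0.4418 -0.0112  0.0881] xax [-0.0021  0.     -1.    ] jaw yaw 34.92 gap 0.0425 F [-0.2141 -0.706  -0.2245] M [-0.0198  0.0029 -0.0094] q [-0.1837  0.5433  0.2075  2.187  -0.2553  0.4354  0.8367]
[[282.1309 237.7653]]
[(236, np.float32(0.279), array([ 0.423, -0.062, -0.001])), (242, np.float32(0.279), array([ 0.426, -0.067,  0.   ])), (248, np.float32(0.144), array([ 0.417, -0.017,  0.127])), (254, np.float32(0.137), array([ 0.418, -0.016,  0.135])), (260, np.float32(0.135), array([ 0.42 , -0.017,  0.138])), (266, np.float32(0.135), array([ 0.421, -0.019,  0.138])), (272, np.float32(0.135), array([ 0.422, -0.022,  0.138])), (278, np.float32(0.135), array([ 0.424, -0.023,  0.14 ])), (284, np.float32(0.136), array([ 0.426, -0.026,  0.139])), (290, np.float32(0.134), array([ 0.427, -0.027,  0.142])), (296, np.float32(0.135), array([ 0.428, -0.03 ,  0.142]))]
[(236, np.float32(0.231), array([ 0.482, -0.001,  0.044])), (242, np.float32(0.232), array([ 0.485, -0.005,  0.045])), (248, np.float32(0.145), array([0.457, 0.01 , 0.127])), (254, np.float32(0.136), array([0.455, 0.01 , 0.135])), (260, np.float32(0.131), array([0.455, 0.009, 0.141])), (266, np.float32(0.125), array([0.454, 0.009, 0.147])), (272, np.float32(0.125), array([0.455, 0.007, 0.148])), (278, np.float32(0.125), array([0.456, 0.005, 0.148])), (284, np.float32(0.125), array([0.458, 0.003, 0.149])), (290, np.float32(0.125), array([0.459, 0.001, 0.15 ])), (296, np.float32(0.125), array([ 0.46 , -0.001,  0.15 ]))]
```

View pics/w4.png

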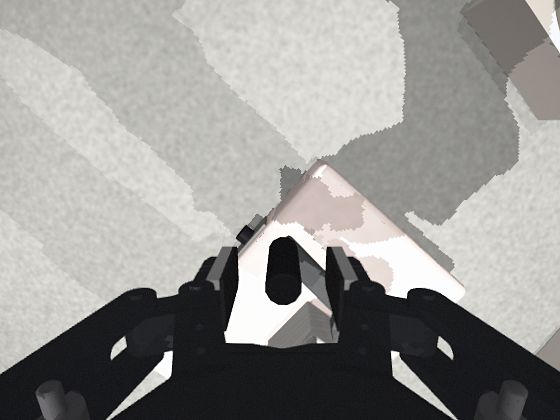

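View pics/s4c.png

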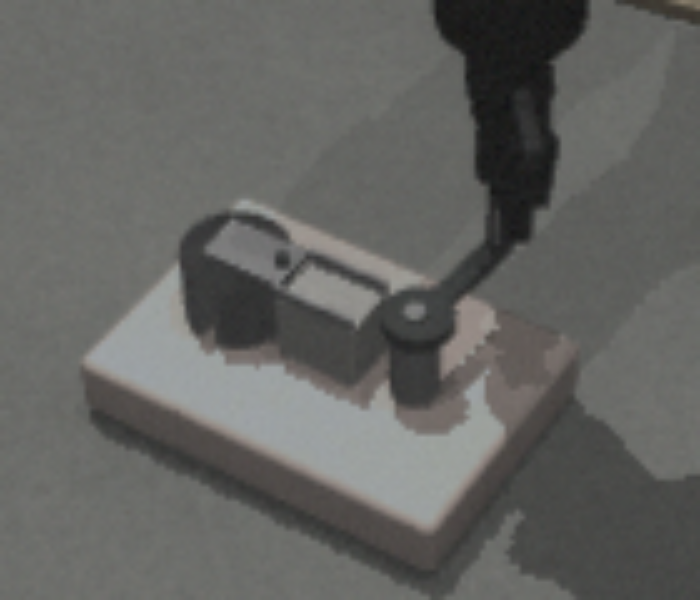

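Call:
servo_tool:
  deltas: [0,0,-0.056,0,0,0,0,0,0,-0.056,0,0,0,1,0,0,-0.056,0,0,0,1,0,0,-0.056,0,0,0,1,0,0,-0.056,0,0,0,1]
  force: 25

```text
clock: 5.05
eef_pos: [0.4426, -0.0114, 0.0756]
tcp_rot: [-0.97, 1.571, -1.931]
ft_force: [-0.2, -0.6, -4.9]
finger_gap: 0.0152
```

Run:
```python
from h import *
o=st()
```

```text
t 5.05 pos [ 0.4426 -0.0114  0.0756] xax [-0.0001 -0.0001 -1.    ] jaw yaw 34.92 gap 0.0152 F [-0.1838 -0.5967 -4.8665] M [-0.1491  0.0161 -0.021 ] q [-0.1718  0.5677  0.1918  2.1958 -0.2665  0.3992  0.8464]
```

Call:
servo_tool:
  deltas: [0.014,0.043,0,0,0,0,1,0.034,0.083,0,0,0,0,1,0.059,0.121,0,0,0,0,1,0.089,0.154,0,0,0,0,1,0.125,0.182,0,0,0,0,1]

```text
clock: 5.55
eef_pos: [0.4701, 0.0357, 0.0753]
tcp_rot: [-2.352, 1.564, 2.97]
ft_force: [-4.1, 1.7, 0.9]
finger_gap: 0.0153
```

Call:
servo_tool:
  deltas: [0.038,0.022,0,0,0,0,1,0.08,0.039,0,0,0,0,1,0.124,0.049,0,0,0,0,1,0.169,0.052,0,0,0,0,1,0.205,0.05,0,0,0,0,1]

```text
clock: 6.05
eef_pos: [0.5253, 0.0468, 0.0753]
tcp_rot: [-2.124, 1.569, -3.085]
ft_force: [-4.8, -0.8, -0.2]
finger_gap: 0.0156
```

Run:
```python
from h import *
o=st()
t=cam('scene')
cv2.imwrite('pics/s5c.png',cv2.resize(cv2.cvtColor(t['pixels'],cv2.COLOR_RGB2BGR)[110:230,200:340],None,fx=5,fy=5))
```

```text
t 6.05 pos [0.5253 0.0468 0.0753] xax [-0.0013 -0.0001 -1.    ] jaw yaw 34.93 gap 0.0156 F [-4.8393 -0.8496 -0.2002] M [-0.21    0.9517 -0.263 ] q [-0.2955  0.6501  0.2317  1.9747 -0.2705  0.5474  0.7325]
```

View pics/s5c.png

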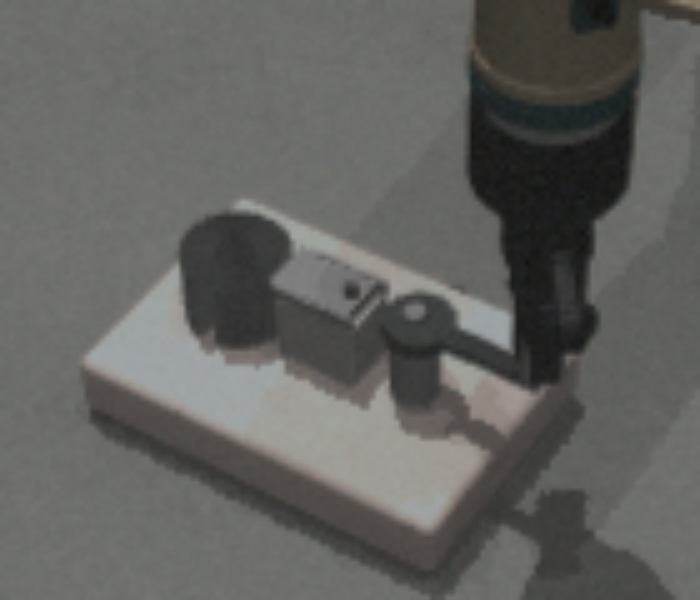

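Call:
servo_tool:
  deltas: [0.014,-0.002,0,0,0,0,1,0.028,-0.006,0,0,0,0,1,0.028,-0.006,0,0,0,0,1,0.028,-0.006,0,0,0,0,1]

```text
clock: 6.5
eef_pos: [0.5262, 0.0467, 0.0751]
tcp_rot: [-2.383, 1.559, 2.94]
ft_force: [-13.9, 3.7, 9.1]
finger_gap: 0.0153
```

Call:
servo_tool:
  deltas: [-0.02,0.004,0,0,0,0,1,-0.02,0.004,0,0,0,0,0,-0.02,0.004,0,0,0,0,0,-0.02,0.004,0,0,0,0,0]

```text
clock: 6.9
eef_pos: [0.5291, 0.0459, 0.076]
tcp_rot: [0.914, 1.568, -0.048]
ft_force: [0.7, -0.5, -0.4]
finger_gap: 0.0427
```

Call:
servo_tool:
  deltas: [0,0,0.3,0,0,0,0,0,0,0.6,0,0,0,0,0,0,0.7,0,0,0,0,0,0,0.7,0,0,0,0]

```text
clock: 7.3
eef_pos: [0.5302, 0.0458, 0.2552]
tcp_rot: [1.05, 1.563, 0.088]
ft_force: [0.4, -0.7, -0.7]
finger_gap: 0.0429
```

Run:
```python
from h import *
import pickle
o=st()
c=cam('wrist','w6.png');pickle.dump(c,open('w6.pkl','wb'))
t=cam('top','t6.png');pickle.dump(t,open('t6.pkl','wb'))
cv2.imwrite('pics/t6c.png',cv2.resize(cv2.cvtColor(t['pixels'],cv2.COLOR_RGB2BGR)[205:285,270:370],None,fx=8,fy=8,interpolation=2))
print(proj(c,[[.5055,-.1427,.09]]))
```

```text
t 7.3 pos [0.5302 0.0458 0.2552] xax [ 0.0082  0.0007 -1.    ] jaw yaw 34.89 gap 0.0429 F [ 0.4125 -0.6617 -0.6626] M [ 0.0037 -0.0551 -0.0238] q [-0.3781  0.4075  0.3419  1.7879 -0.1626  0.9653  0.6386]
[[176.4429 298.4179]]
```

View pics/w6.png

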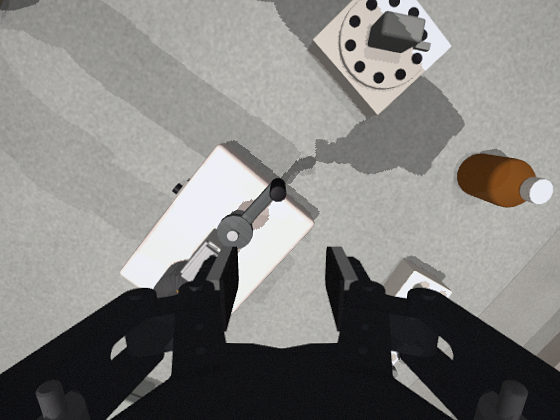

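View pics/t6c.png

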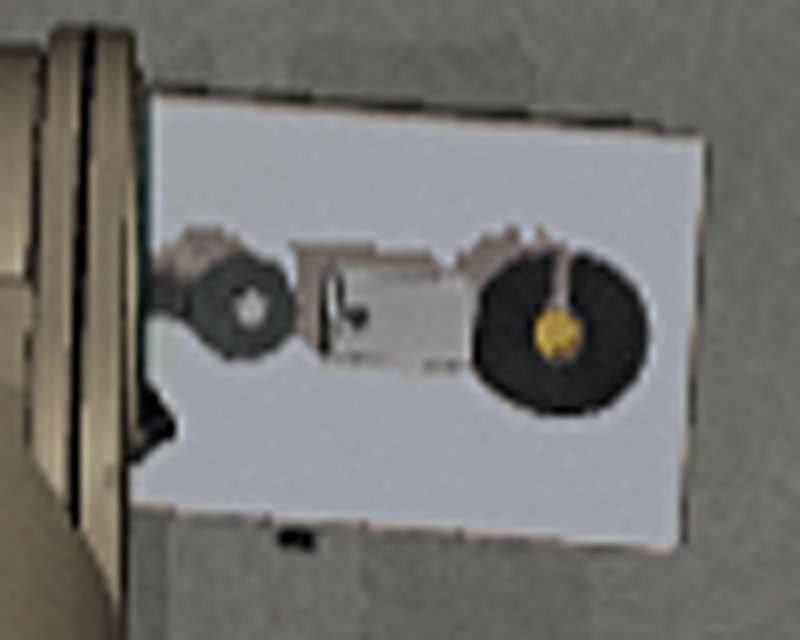

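Call:
servo_tool:
  deltas: [-0.1,-0.75,0,0,0,0,0,-0.1,-0.75,0,0,0,0,0,-0.1,-0.75,0,0,0,0,0,-0.1,-0.75,0,0,0,0,0,-0.1,-0.75,0,0,0,0,0]

```text
clock: 7.9
eef_pos: [0.5004, -0.1488, 0.2501]
tcp_rot: [-0.74, 1.566, -1.712]
ft_force: [0.2, 0.2, 1.0]
finger_gap: 0.0432
```

Call:
servo_tool:
  deltas: [0,0,0,0,0,0,0]

```text
clock: 8.0
eef_pos: [0.5018, -0.1421, 0.2497]
tcp_rot: [-2.466, 1.57, 2.853]
ft_force: [1.0, -0.3, -0.0]
finger_gap: 0.0425
```

Run:
```python
from h import *
import pickle
o=st()
c=cam('wrist','w7.png');pickle.dump(c,open('w7.pkl','wb'))
t=cam('scene','s7.png');pickle.dump(t,open('s7.pkl','wb'))
print(proj(c,[[.5055,-.1427,.09]]))
```

```text
t 8.0 pos [ 0.5018 -0.1421  0.2497] xax [-0.0009  0.0003 -1.    ] jaw yaw 34.77 gap 0.0425 F [ 0.9956 -0.2667 -0.0096] M [ 0.1008 -0.0073  0.0326] q [-0.0384  0.4056  0.3711  1.8142 -0.1762  0.9551  1.0144]
[[284.4126 189.2544]]
```

View pics/w7.png

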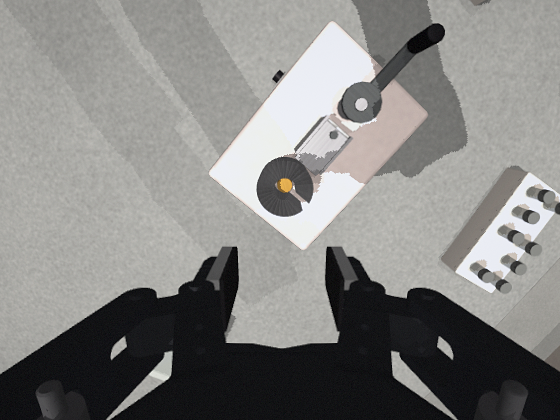

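```bash
cat >> h.py <<'E'
def ortho(c,cx,cy,z,half=.05,res=.00025):
    n=int(2*half/res)
    X=cx+half-np.arange(n)*res   # rows: x decreasing
    Y=cy+half-np.arange(n)*res   # cols: y decreasing
    g=np.stack(np.meshgrid(X,Y,indexing='ij'),-1).reshape(-1,2)
    m=proj(c,np.c_[g,np.full(len(g),z)]).reshape(n,n,2).astype(np.float32)
    return cv2.remap(cv2.cvtColor(c['pixels'],cv2.COLOR_RGB2BGR),m[...,0],m[...,1],cv2.INTER_CUBIC)
E
python3 - <<'E'
from h import *
import pickle
c=pickle.load(open('w7.pkl','rb'));t=pickle.load(open('t6.pkl','rb'))
a=ortho(c,.5055,-.1427,.09);b=ortho(t,.5055,-.1427,.09)
cv2.imwrite('pics/o7.png',np.hstack([a,b]))
for im in (a,b):
    g=cv2.cvtColor(im,cv2.COLOR_BGR2GRAY);m=(g<95).astype(np.uint8)
    m=cv2.morphologyEx(m,cv2.MORPH_OPEN,np.ones((7,7)))
    cs,_=cv2.findContours(m,cv2.RETR_EXTERNAL,cv2.CHAIN_APPROX_NONE);k=max(cs,key=cv2.contourArea)
    h=cv2.convexHull(k);(x,y),r=cv2.minEnclosingCircle(h);e=cv2.fitEllipse(h)
    print('circ',.5055+.05-y*.00025,-.1427+.05-x*.00025,r*.25,'ell',.5055+.05-e[0][1]*.00025,-.1427+.05-e[0][0]*.00025,np.array(e[1])*.25/1)
    hs=cv2.cvtColor(im,cv2.COLOR_BGR2HSV);my=(hs[...,1]>120)&(hs[...,0]<40)&(hs[...,2]>80)
    v,u=np.nonzero(my);print('yellow',.5555-v.mean()*.00025,-.0927-u.mean()*.00025,len(u))
E
```

```text
circ 0.5035855903625488 -0.14070938796997068 32.61015701293945 ell 0.5042008209228516 -0.14079073638916015 [60.23431778 65.11743927]
yellow 0.5026335026161896 -0.13877194521391198 3249
circ 0.5058152923583984 -0.13852334518432616 33.531368255615234 ell 0.506691089630127 -0.13881576843261717 [62.73641205 66.43460846]
yellow 0.5065451578627808 -0.13767214632665453 3294
```

View pics/o7.png

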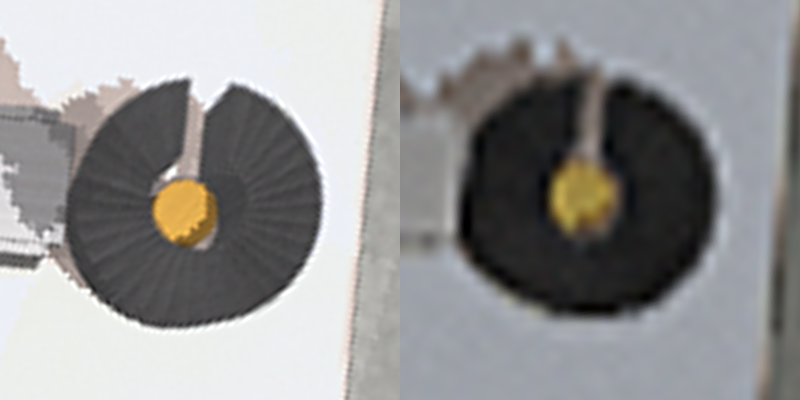

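Run:
```python
from h import *
import pickle
c=pickle.load(open('w7.pkl','rb'))
a=ortho(c,.505,-.141,.09,.036,.00012)
cv2.imwrite('pics/o7b.png',a);print(a.shape,c['T'][:3,3])
s=pickle.load(open('s7.pkl','rb'))
im=cv2.cvtColor(s['pixels'],cv2.COLOR_RGB2BGR)[140:190,225:285];cv2.imwrite('pics/s7c.png',cv2.resize(im,None,fx=10,fy=10,interpolation=2))
```

```text
(599, 599, 3) [ 0.46522367 -0.09001214  0.4238753 ]
```

View pics/o7b.png

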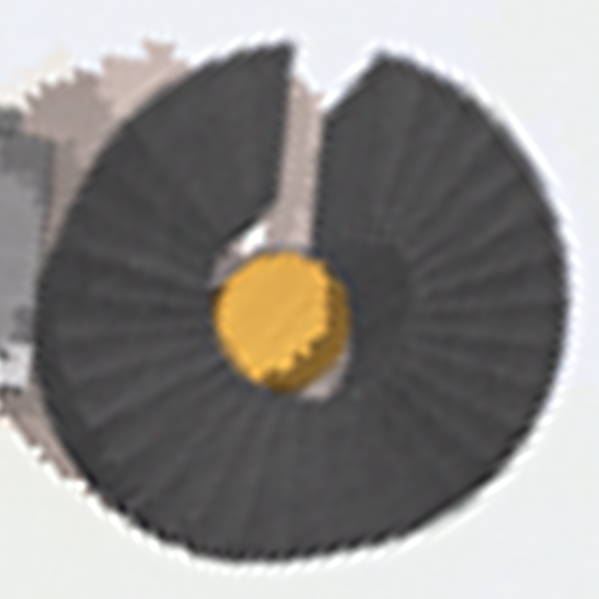

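View pics/s7c.png

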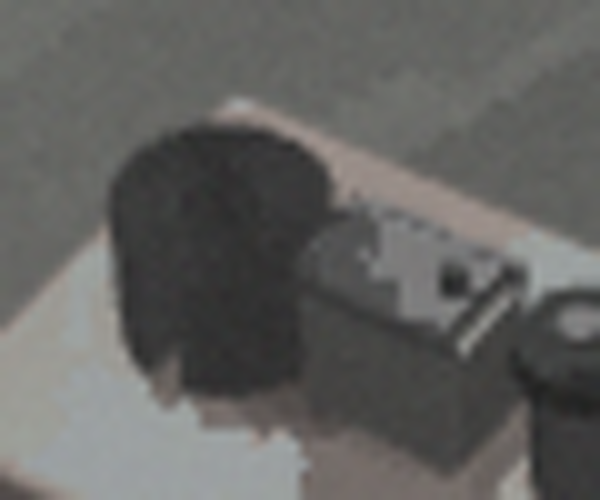

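Run:
```python
from h import *
import pickle
from scipy.optimize import least_squares
c=pickle.load(open('w7.pkl','rb'));t=pickle.load(open('t6.pkl','rb'))
res=.00012
for nm,c in (('w',c),('t',t)):
    a=ortho(c,.505,-.141,.09,.036,res);g=cv2.GaussianBlur(cv2.cvtColor(a,cv2.COLOR_BGR2GRAY),(0,0),2).astype(float)
    d=c['T'][:2,3]-[.505,-.1424];print(nm,'cam dir',d)
    # rim: radial search from centre guess at angles away from the camera (far side), skip slot
    c0=np.array([311.,302.]);P=[];
    fa=np.arctan2(-(-d[0]),-(-d[1])) # placeholder
    far=np.array([d[1],d[0]]);far=far/np.linalg.norm(far) # px (u right=-y, v down=-x): away from cam u=+dy, v=+dx
    for th in np.radians(np.arange(0,360,2)):
        u=np.array([np.cos(th),np.sin(th)])
        if u@far<(.25 if nm=='w' else -2): continue
        if abs(np.degrees(np.arctan2(u[0],-u[1])))<28: continue
        if nm=='t' and u[0]<-.75: continue
        r=np.arange(215,290,.5);q=c0+r[:,None]*u
        v=cv2.remap(g.astype(np.float32),q[:,0].astype(np.float32),q[:,1].astype(np.float32),1)[:,0]
        k=np.argmax(np.diff(v));P.append(c0+r[k]*u)
    P=np.array(P)
    f=least_squares(lambda x:np.hypot(P[:,0]-x[0],P[:,1]-x[1])-x[2],[311,302,254],loss='soft_l1',f_scale=2)
    f2=least_squares(lambda x:np.hypot(P[:,0]-x[0],P[:,1]-x[1])-.0305/res,[311,302],loss='soft_l1',f_scale=2)
    for x in(f.x,f2.x): print(x,'->',.541-x[1]*res,-.105-x[0]*res)
    # slot left edge
    L=[];Rr=[]
    for v in range(60,195,3):
        row=g[v,240:340];L.append((240+np.argmax(np.diff(row)),v))
        row=g[v,290:400];Rr.append((290+np.argmin(np.diff(row)),v))
    for Q in (L,Rr):
        Q=np.array(Q,np.float32);vx,vy,x0,y0=cv2.fitLine(Q,cv2.DIST_HUBER,0,.01,.01).ravel()
        print('edge',Q[::8].tolist(),'yaw',np.degrees(np.arctan2(-vx*np.sign(-vy),abs(vy))),'at v=100 u',x0+(100-y0)*vx/vy)
```

```text
w cam dir [-0.03977633  0.05238786]
[313.37031371 296.0199682  254.69103126] -> 0.5054776038159878 -0.14260443764503755
[313.95208078 295.90849142] -> 0.5054909810294563 -0.14267424969403575
edge [[291.0, 60.0], [290.0, 84.0], [287.0, 108.0], [286.0, 132.0], [282.0, 156.0], [278.0, 180.0]] yaw -5.5692177 at v=100 u 287.01035
edge [[369.0, 60.0], [354.0, 84.0], [332.0, 108.0], [321.0, 132.0], [316.0, 156.0], [314.0, 180.0]] yaw -20.892843 at v=100 u 339.35757
t cam dir [0.00855531 0.13226435]
[295.60925639 284.68598335 259.37618028] -> 0.5068376819976494 -0.14047311076635724
[300.23025    288.15791008] -> 0.5064210507906237 -0.1410276300004856
edge [[278.0, 60.0], [274.0, 84.0], [259.0, 108.0], [259.0, 132.0], [274.0, 156.0], [252.0, 180.0]] yaw -10.794327 at v=100 u 267.70532
edge [[327.0, 60.0], [315.0, 84.0], [310.0, 108.0], [311.0, 132.0], [314.0, 156.0], [309.0, 180.0]] yaw -3.0226498 at v=100 u 313.3627
```

Call:
servo_tool:
  deltas: [0.07,0.76,0,0,0,0.67,-0.4,0.07,0.76,0,0,0,0.67,-0.4,0.07,0.76,0,0,0,0.67,-0.4,0.07,0.76,0,0,0,0.67,-0.4,0.07,0.76,0,0,0,0.67,-0.4]

```text
clock: 8.6
eef_pos: [0.5194, 0.0591, 0.25]
tcp_rot: [1.892, 1.566, 1.652]
ft_force: [-0.8, -1.2, 0.0]
finger_gap: 0.0596
```

Call:
servo_tool:
  deltas: [0.07,0.76,0,0,0,0.67,-0.4,0.07,0.76,0,0,0,0.67,-0.4,0.07,0.76,0,0,0,0.67,-0.4,0.07,0.76,0,0,0,0.67,-0.4,0.07,0.76,0,0,0,0.67,-0.4]

```text
clock: 9.1
eef_pos: [0.5348, 0.2496, 0.2498]
tcp_rot: [1.295, 1.565, 1.755]
ft_force: [-0.3, -1.3, -0.2]
finger_gap: 0.0594
```

Call:
servo_tool:
  deltas: [0,0,0,0,0,0,-0.4]

```text
clock: 9.2
eef_pos: [0.5358, 0.242, 0.2498]
tcp_rot: [2.221, 1.569, 2.669]
ft_force: [0.4, -1.2, -0.1]
finger_gap: 0.06
```

Run:
```python
from h import *
import pickle
o=st()
c=cam('wrist','w8.png');pickle.dump(c,open('w8.pkl','wb'))
e=o['eef_pos'];print(proj(c,[[.5363,.2386,.118],e+[0,0,.034]]))
P=cloud(c);m=(P[...,2]>.108)&(P[...,2]<.13)&(abs(P[...,0]-.536)<.06)&(abs(P[...,1]-.238)<.06)
n,l,s,ce=cv2.connectedComponentsWithStats(m.astype(np.uint8));i=1+np.argmax(s[1:,4]);q=P[l==i]
print(s[i],np.median(q,0),cv2.minAreaRect(q[:,:2].astype(np.float32)))
cv2.imwrite('pics/o8.png',np.hstack([ortho(c,.5365,.2387,.118),ortho(c,.5365,.2387,.068,.065,.000325)]))
```

```text
t 9.2 pos [0.5358 0.242  0.2498] xax [-0.0014  0.0007 -1.    ] jaw yaw 115.67 gap 0.06 F [ 0.3945 -1.2331 -0.0926] M [0.0041 0.0139 0.0049] q [-0.4356  0.4869 -0.0549  1.6311  0.0286  1.0253  1.5199]
[[279.1875 192.7205]
 [284.2663 264.8716]]
[268 169  22  40 867] [0.5328 0.2361 0.1176] ((0.5336808562278748, 0.2367202788591385), (0.03947834670543671, 0.02135699801146984), 25.1114501953125)
```

View pics/w8.png

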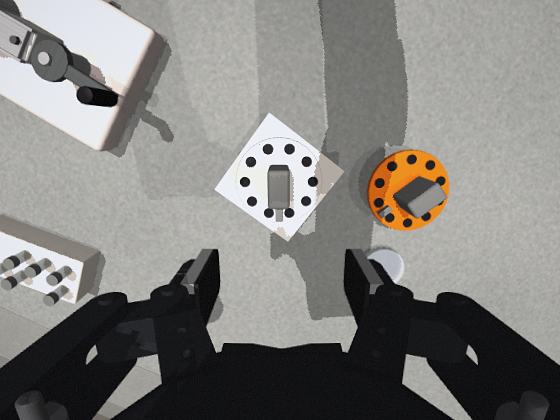

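View pics/o8.png

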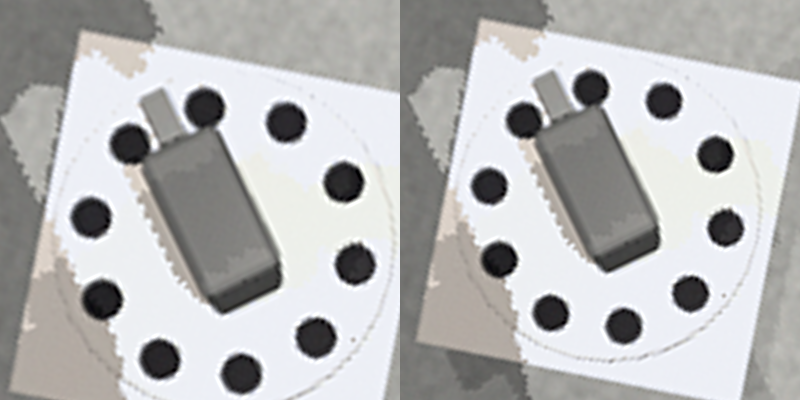

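Call:
servo_tool:
  deltas: [-0.06,-0.77,0,0,0,-0.25,-0.4,-0.06,-0.77,0,0,0,-0.25,-0.4,-0.06,-0.77,0,0,0,-0.25,-0.4,-0.06,-0.77,0,0,0,-0.25,-0.4,-0.06,-0.77,0,0,0,-0.25,-0.4]

```text
clock: 9.75
eef_pos: [0.5211, 0.0372, 0.2508]
tcp_rot: [-1.828, 1.566, -1.663]
ft_force: [-0.0, -0.6, 0.5]
finger_gap: 0.0598
```

Call:
servo_tool:
  deltas: [-0.06,-0.77,0,0,0,-0.26,-0.4,-0.06,-0.77,0,0,0,-0.26,-0.4,-0.06,-0.77,0,0,0,-0.26,-0.4,-0.06,-0.77,0,0,0,-0.26,-0.4,-0.06,-0.77,0,0,0,-0.26,-0.4]

```text
clock: 10.25
eef_pos: [0.5053, -0.1545, 0.2508]
tcp_rot: [-1.486, 1.566, -1.592]
ft_force: [-0.0, 0.0, -0.3]
finger_gap: 0.0597
```

Call:
servo_tool:
  deltas: [0,0,0,0,0,0,-0.4,0,0,0,0,0,0,-0.4]

```text
clock: 10.45
eef_pos: [0.5072, -0.1448, 0.2504]
tcp_rot: [1.773, 1.57, 1.681]
ft_force: [0.2, 0.5, 0.9]
finger_gap: 0.0593
```

Run:
```python
from h import *
import pickle
o=st()
c=cam('wrist','w9.png');pickle.dump(c,open('w9.pkl','wb'));pickle.dump(o,open('o9.pkl','wb'))
print(c['T'][:3,3])
cv2.imwrite('pics/o9.png',ortho(c,.505,-.141,.09,.036,.00012))
```

```text
t 10.45 pos [ 0.5072 -0.1448  0.2504] xax [-0.0001  0.001  -1.    ] jaw yaw 84.74 gap 0.0593 F [0.1665 0.4562 0.9488] M [-0.003  -0.0475  0.0066] q [ 0.1197  0.3973  0.1501  1.7944 -0.0721  0.9555  1.779 ]
[ 0.4427 -0.1404  0.4246]
```

View pics/o9.png

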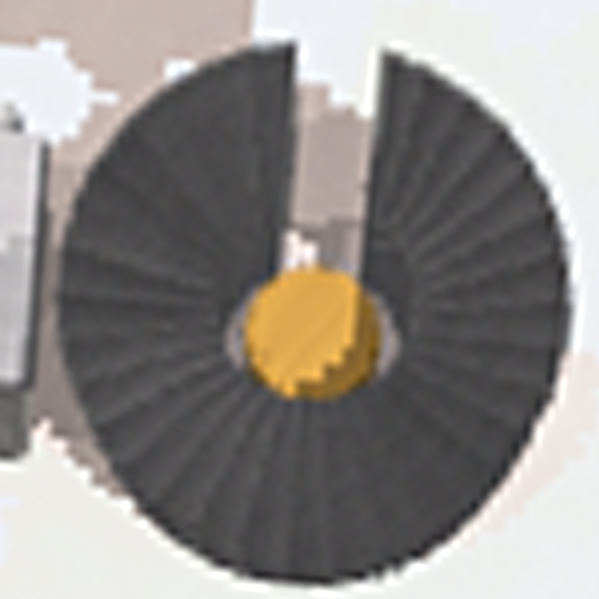

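View pics/w9.png

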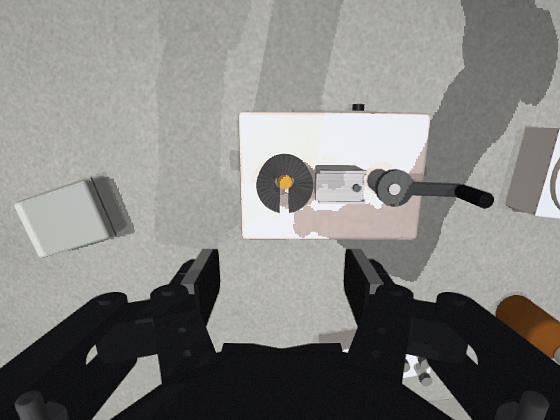

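Run:
```python
from h import *
import pickle
from scipy.optimize import least_squares
res=.00012
c=pickle.load(open('w9.pkl','rb'))
a=ortho(c,.505,-.141,.09,.036,res);g=cv2.GaussianBlur(cv2.cvtColor(a,cv2.COLOR_BGR2GRAY),(0,0),2).astype(np.float32)
c0=np.array([314.,298.]);P=[]
for th in np.radians(np.arange(-175,-5,2)):   # upper half = far from camera
    u=np.array([np.cos(th),np.sin(th)])
    if abs(np.degrees(np.arctan2(u[0],-u[1])))<22: continue
    r=np.arange(225,285,.5);q=(c0+r[:,None]*u).astype(np.float32)
    v=cv2.remap(g,q[:,0],q[:,1],1)[:,0];P.append(c0+r[np.argmax(np.diff(v))]*u)
P=np.array(P)
for n in (3,2):
    f=least_squares(lambda x:np.hypot(P[:,0]-x[0],P[:,1]-x[1])-(x[2] if n==3 else .0305/res),[311,302,254][:n],loss='soft_l1',f_scale=2)
    print(f.x,f.cost,'->',.541-f.x[1]*res,-.105-f.x[0]*res)
for lo,hi,s in ((250,330,1),(340,410,-1)):
    Q=np.array([(lo+np.argmax(s*np.diff(g[v,lo:hi])),v) for v in range(65,220 if s>0 else 260,3)],np.float32)
    vx,vy,x0,y0=cv2.fitLine(Q,cv2.DIST_HUBER,0,.01,.01).ravel()
    print('yaw',-np.degrees(np.arctan(-vx/vy)),'u at v=100,298',x0+(100-y0)*vx/vy,x0+(298-y0)*vx/vy)
# housing edges yaw in this frame & hub/pivot check
b=ortho(c,.51,-.085,.045,.13,.0004);gg=cv2.cvtColor(b,cv2.COLOR_BGR2GRAY)
cv2.imwrite('pics/o9b.png',b)
```

```text
[312.06892132 300.60735157 258.91039944] 249.3995596088241 -> 0.5049271178113041 -0.14244827055872478
[312.39503727 293.65776162] 305.2135846642782 -> 0.5057610686060171 -0.14248740447214955
yaw -2.1242 u at v=100,298 294.37762 287.03354
yaw -6.0416684 u at v=100,298 375.30927 354.35303
```

Call:
servo_tool:
  deltas: [0.054,0.763,0,0,0,0.26,-0.4,0.054,0.763,0,0,0,0.26,-0.4,0.054,0.763,0,0,0,0.26,-0.4,0.054,0.763,0,0,0,0.26,-0.4,0.054,0.763,0,0,0,0.26,-0.4]

```text
clock: 11.0
eef_pos: [0.5204, 0.0543, 0.2505]
tcp_rot: [1.339, 1.566, 1.532]
ft_force: [-0.2, -0.5, -1.2]
finger_gap: 0.0597
```

Call:
servo_tool:
  deltas: [0.054,0.763,0,0,0,0.26,-0.4,0.054,0.763,0,0,0,0.26,-0.4,0.054,0.763,0,0,0,0.26,-0.4,0.054,0.763,0,0,0,0.26,-0.4,0.054,0.763,0,0,0,0.26,-0.4]

```text
clock: 11.5
eef_pos: [0.5321, 0.2448, 0.2502]
tcp_rot: [1.247, 1.565, 1.711]
ft_force: [-0.0, -0.8, -0.2]
finger_gap: 0.0599
```

Call:
servo_tool:
  deltas: [0,0,-0.2,0,0,0,-0.4,0,0,-0.2,0,0,0,-0.4,0,0,-0.2,0,0,0,-0.4,0,0,-0.2,0,0,0,-0.4]

```text
clock: 11.9
eef_pos: [0.5352, 0.2355, 0.2022]
tcp_rot: [-0.026, 1.568, 0.426]
ft_force: [-0.3, -0.1, 0.3]
finger_gap: 0.0599
```

Run:
```python
from h import *
import pickle
o=st()
c=cam('wrist','w10.png');pickle.dump(c,open('w10.pkl','wb'))
P=cloud(c);m=(P[...,2]>.113)&(P[...,2]<.13)&(abs(P[...,0]-.536)<.06)&(abs(P[...,1]-.238)<.06)
n,l,s,ce=cv2.connectedComponentsWithStats(m.astype(np.uint8));i=1+np.argmax(s[1:,4]);q=P[l==i]
print(s[i],np.median(q,0),cv2.minAreaRect(q[:,:2].astype(np.float32)))
a=ortho(c,.534,.2365,.118);b=ortho(c,.534,.2365,.068,.065,.000325)
m=(b.max(2)<70).astype(np.uint8);n,l,s,ce=cv2.connectedComponentsWithStats(m)
h=[(tuple(ce[i].round(1)),s[i,4]) for i in range(1,n) if 300<s[i,4]<1800];print(h)
cv2.imwrite('pics/o10.png',np.hstack([a,b]))
```

```text
t 11.9 pos [0.5352 0.2355 0.2022] xax [ 0.0022  0.001  -1.    ] jaw yaw 115.9 gap 0.0599 F [-0.283  -0.132   0.2949] M [ 0.0807  0.0171 -0.0318] q [-0.4263  0.5288 -0.0557  1.7043  0.0358  0.9071  1.5263]
[ 272  181   26   46 1171] [0.5334 0.2361 0.1176] ((0.5344247221946716, 0.2364681363105774), (0.040408842265605927, 0.021857930347323418), 26.63825798034668)
[((np.float64(183.4), np.float64(78.7)), np.int32(807)), ((np.float64(256.5), np.float64(93.5)), np.int32(897)), ((np.float64(115.1), np.float64(111.8)), np.int32(750)), ((np.float64(307.9), np.float64(147.1)), np.int32(919)), ((np.float64(81.6), np.float64(178.5)), np.int32(901)), ((np.float64(318.1), np.float64(220.5)), np.int32(914)), ((np.float64(220.0), np.float64(241.2)), np.int32(1426)), ((np.float64(91.8), np.float64(251.9)), np.int32(980)), ((np.float64(283.2), np.float64(285.5)), np.int32(907)), ((np.float64(143.6), np.float64(305.2)), np.int32(894)), ((np.float64(216.7), np.float64(318.0)), np.int32(903))]
```

View pics/o10.png

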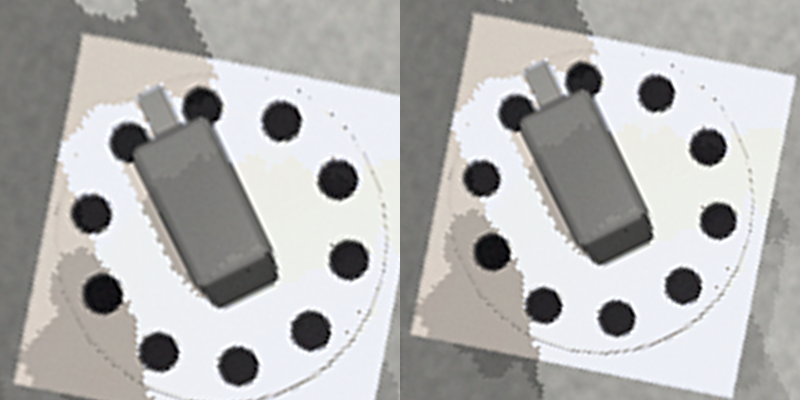

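View pics/w10.png

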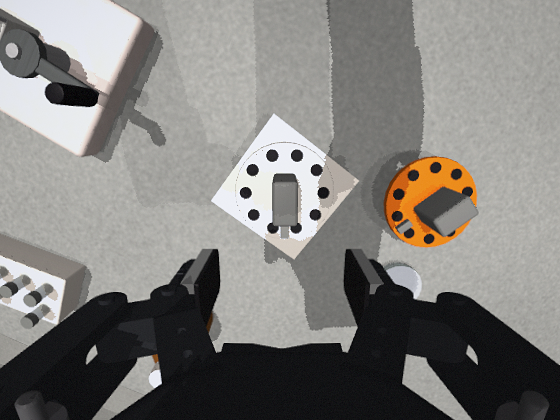

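Call:
servo_tool:
  deltas: [-0.002,0.003,-0.16,0,0,0,-0.3,-0.002,0.003,-0.32,0,0,0,-0.3,-0.002,0.003,-0.44,0,0,0,-0.3,-0.002,0.003,-0.5,0,0,0,-0.3,-0.002,0.003,-0.5,0,0,0,-0.3]

```text
clock: 12.45
eef_pos: [0.5332, 0.2354, 0.0747]
tcp_rot: [-3.134, 1.569, -2.682]
ft_force: [0.4, -0.3, 0.3]
finger_gap: 0.0556
```

Run:
```python
from h import *
o=st()
c=cam('wrist','w11.png')
```

```text
t 12.45 pos [0.5332 0.2354 0.0747] xax [-0.0019 -0.001  -1.    ] jaw yaw 115.9 gap 0.0556 F [ 0.3796 -0.2899  0.2839] M [-0.0228 -0.0425 -0.0336] q [-0.4331  0.6956 -0.0485  1.8165  0.0525  0.6329  1.51  ]
```

View pics/w11.png

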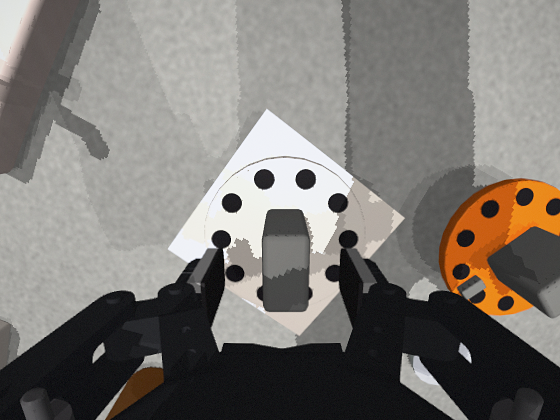

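Call:
servo_tool:
  deltas: [0.003,0.004,-0.08,0,0,0,-0.3,0.003,0.004,-0.128,0,0,0,-0.3,0.003,0.004,-0.128,0,0,0,-0.3]

```text
clock: 12.8
eef_pos: [0.5342, 0.2368, 0.0433]
tcp_rot: [-3.122, 1.57, -2.67]
ft_force: [-0.2, -0.3, 0.2]
finger_gap: 0.0555
```

Run:
```python
from h import *
o=st()
c=cam('wrist','w12.png')
```

```text
t 12.8 pos [0.5342 0.2368 0.0433] xax [-0.0008 -0.0004 -1.    ] jaw yaw 115.92 gap 0.0555 F [-0.2036 -0.263   0.2159] M [0.0302 0.0472 0.0312] q [-0.4367  0.7444 -0.0451  1.8296  0.0567  0.5697  1.5055]
```

View pics/w12.png

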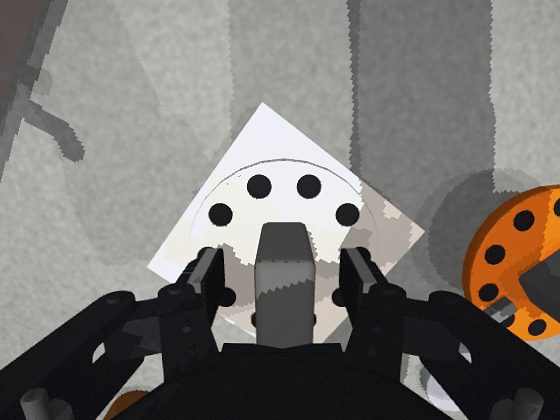

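Well placed (bar between pads at columns 256–315). Close with a firm grip.

Call:
servo_tool:
  deltas: [0,0,0,0,0,0,1,0,0,0,0,0,0,1,0,0,0,0,0,0,1,0,0,0,0,0,0,1]
  force: 100

```text
clock: 13.25
eef_pos: [0.5351, 0.2374, 0.0446]
tcp_rot: [0.029, 1.569, 0.481]
ft_force: [-0.3, 0.3, 6.6]
finger_gap: 0.0209
```

Run:
```python
from h import *
o=st()
```

```text
t 13.25 pos [0.5351 0.2374 0.0446] xax [ 0.0015  0.0008 -1.    ] jaw yaw 115.92 gap 0.0209 F [-0.3464  0.3456  6.6083] M [-0.029   0.2299 -0.0004] q [-0.4369  0.7426 -0.0452  1.8289  0.0566  0.5697  1.5055]
```

Call:
servo_tool:
  deltas: [0,0,0.08,0,0,0,1,0,0,0.2,0,0,0,1,0,0,0.36,0,0,0,1,0,0,0.54,0,0,0,1,0,0,0.72,0,0,0,1]

```text
clock: 13.75
eef_pos: [0.5336, 0.2365, 0.2247]
tcp_rot: [-3.137, 1.569, -2.685]
ft_force: [1.3, 1.2, -2.2]
finger_gap: 0.0208
```

Call:
servo_tool:
  deltas: [0,0,0,0,0,0,1,0,0,0,0,0,0,1]

```text
clock: 13.95
eef_pos: [0.5344, 0.237, 0.2241]
tcp_rot: [-0.049, 1.57, 0.403]
ft_force: [-0.4, -0.2, -3.2]
finger_gap: 0.0212
```

Run:
```python
from h import *
import pickle
o=st()
c=cam('wrist','w13.png');pickle.dump(c,open('w13.pkl','wb'))
s=cam('scene','s13.png');pickle.dump(s,open('s13.pkl','wb'))
cv2.imwrite('pics/s13c.png',cv2.resize(cv2.cvtColor(s['pixels'],cv2.COLOR_RGB2BGR)[100:250,310:450],None,fx=4,fy=4,interpolation=2))
```

```text
t 13.95 pos [0.5344 0.237  0.2241] xax [ 0.0012  0.0005 -1.    ] jaw yaw 115.92 gap 0.0212 F [-0.4288 -0.2241 -3.1801] M [ 0.0314  0.0285 -0.0085] q [-0.4281  0.5059 -0.0572  1.6765  0.034   0.9588  1.5256]
```

View pics/w13.png

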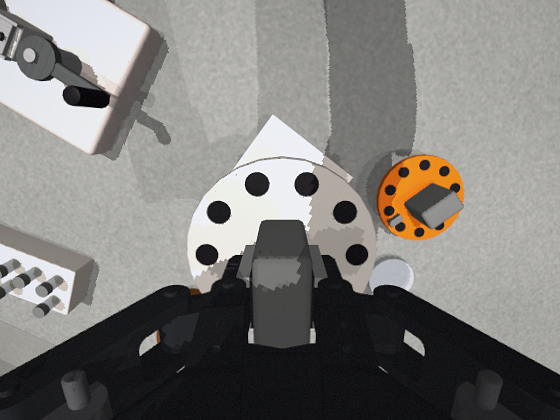

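View pics/s13c.png

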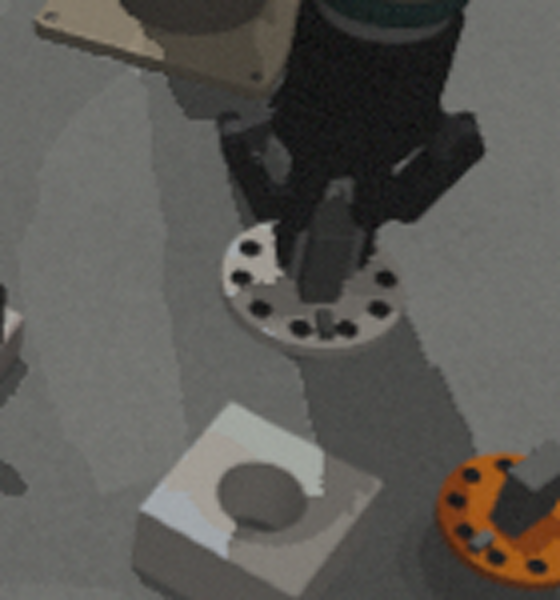

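```bash
cat > meas.py <<'E'
from h import *
from scipy.optimize import least_squares
def carousel(c,e,R,jaw,verbose=True,mx=.066):
    # holes: dark round blobs on disc-top plane at offset from eef
    zt=e[2]+.049-.025
    img=c['pixels'].max(2); b=(img<60).astype(np.uint8)
    n,l,s,ce=cv2.connectedComponentsWithStats(b)
    h=[ce[i] for i in range(1,n) if 150<s[i,4]<900 and .7<s[i,2]/s[i,3]<1.6]
    W=onplane(c,h,zt)[:,:2]
    W=W[np.hypot(*(W-e[:2]).T)<.055]
    return W,zt
E
python3 - <<'E'
from meas import *
import pickle
r=lambda f:pickle.load(open(f,'rb'))
# reference ring from w10
H=np.array([(183.4,78.7),(256.5,93.5),(115.1,111.8),(307.9,147.1),(81.6,178.5),(318.1,220.5),(91.8,251.9),(283.2,285.5),(143.6,305.2),(216.7,318.0)])
X=np.c_[.534+.065-H[:,1]*.000325,.2365+.065-H[:,0]*.000325];d=X-X.mean(0);print('ring r',np.hypot(*d.T).mean(),X.mean(0),'ang',np.sort(np.degrees(np.arctan2(d[:,1],d[:,0]))))
o=st();e=o['eef_pos']
c=r('w13.pkl');W,zt=carousel(c,e,None,None);print(W)
rr=np.hypot(*d.T).mean()
f=least_squares(lambda x:np.hypot(W[:,0]-x[0],W[:,1]-x[1])-rr,e[:2]);print('centre',f.x,f.fun,'minus eef',f.x-e[:2])
a=np.degrees(np.arctan2(W[:,1]-f.x[1],W[:,0]-f.x[0]));print(np.sort(a))
f3=least_squares(lambda x:np.hypot(W[:,0]-x[0],W[:,1]-x[1])-x[2],[*e[:2],rr]);print(f3.x)
E
```

```text
ring r 0.0391179049335621 [0.53430225 0.23656825] ang [-171.90767122 -136.01869419 -100.26691269  -64.32575068  -28.24376375
    7.75390785   44.14042789   80.12703275  116.06843341  152.10124072]
t 14.05 pos [0.533  0.2362 0.2217] xax [-0.0034 -0.0017 -1.    ] jaw yaw 115.93 gap 0.0212 F [-0.7988  0.2104 -3.1466] M [-0.0214  0.0329 -0.0331] q [-0.4281  0.5088 -0.0572  1.6787  0.034   0.9589  1.5256]
[[0.5064 0.2081]
 [0.4957 0.2302]
 [0.5278 0.1968]
 [0.4999 0.2541]
 [0.552  0.2002]
 [0.5175 0.2711]]
centre [0.5344 0.2354] [ 0.     -0.0001  0.0001  0.0001  0.0003  0.0003] minus eef [ 0.0014 -0.0008]
[-172.2232 -135.7241  -99.7066  -63.4484  115.3863  151.4991]
[0.5348 0.2356 0.0394]
```

Call:
servo_tool:
  deltas: [-0.008,-0.1,0,0,0,-0.035,1,-0.016,-0.2,0,0,0,-0.07,1,-0.024,-0.3,0,0,0,-0.105,1,-0.032,-0.4,0,0,0,-0.14,1,-0.039,-0.505,0,0,0,-0.175,1]

```text
clock: 14.55
eef_pos: [0.523, 0.1095, 0.2213]
tcp_rot: [3.116, 1.566, -2.9]
ft_force: [-0.2, 0.3, -2.4]
finger_gap: 0.0211
```

Call:
servo_tool:
  deltas: [-0.008,-0.1,0,0,0,-0.035,1,-0.016,-0.2,0,0,0,-0.07,1,-0.024,-0.3,0,0,0,-0.105,1,-0.032,-0.4,0,0,0,-0.14,1,-0.039,-0.505,0,0,0,-0.175,1]

```text
clock: 15.05
eef_pos: [0.5132, -0.0164, 0.2214]
tcp_rot: [3.072, 1.566, -3.126]
ft_force: [0.4, -0.1, -2.8]
finger_gap: 0.0206
```

Call:
servo_tool:
  deltas: [-0.008,-0.1,0,0,0,-0.035,1,-0.016,-0.2,0,0,0,-0.07,1,-0.024,-0.3,0,0,0,-0.105,1,-0.032,-0.4,0,0,0,-0.14,1,-0.039,-0.505,0,0,0,-0.175,1]

```text
clock: 15.55
eef_pos: [0.5035, -0.1422, 0.2214]
tcp_rot: [3.025, 1.566, 2.927]
ft_force: [0.7, 0.8, -2.5]
finger_gap: 0.0213
```

Call:
servo_tool:
  deltas: [0,0,0,0,0,0,1,0,0,0,0,0,0,1]

```text
clock: 15.75
eef_pos: [0.5038, -0.1418, 0.2217]
tcp_rot: [2.994, 1.567, 2.895]
ft_force: [0.2, 0.3, -2.3]
finger_gap: 0.0209
```

Run:
```python
from meas import *
import pickle
o=st();e=o['eef_pos']
c=cam('wrist','w14.png');W,zt=carousel(c,e,None,None);print(len(W))
f=least_squares(lambda x:np.hypot(W[:,0]-x[0],W[:,1]-x[1])-.0391,e[:2]);print('centre',f.x,f.fun,'minus eef',f.x-e[:2])
a=np.degrees(np.arctan2(W[:,1]-f.x[1],W[:,0]-f.x[0]));print(np.sort(a))
for n in('scene','top'):
  s=cam(n,n+'14.png')
  x,y=np.round(proj(s,[[.505,-.1425,.13]])[0]).astype(int)
  cv2.imwrite('pics/%s14c.png'%n,cv2.resize(cv2.cvtColor(s['pixels'],cv2.COLOR_RGB2BGR)[y-60:y+60,x-70:x+70],None,fx=5,fy=5,interpolation=2))
```

```text
t 15.75 pos [ 0.5038 -0.1418  0.2217] xax [-0.0037  0.0009 -1.    ] jaw yaw 84.35 gap 0.0209 F [ 0.2278  0.3144 -2.2954] M [ 0.109  -0.0747  0.0586] q [ 0.1271  0.425   0.1336  1.84   -0.071   0.885   1.7664]
7
centre [ 0.5096 -0.1461] [ 0.0054  0.0066  0.0021  0.0057 -0.019  -0.0022  0.0027] minus eef [ 0.0057 -0.0043]
[-173.1334 -141.1147 -105.7548   93.2681  125.3082  147.2021  156.0242]
```

View pics/scene14c.png

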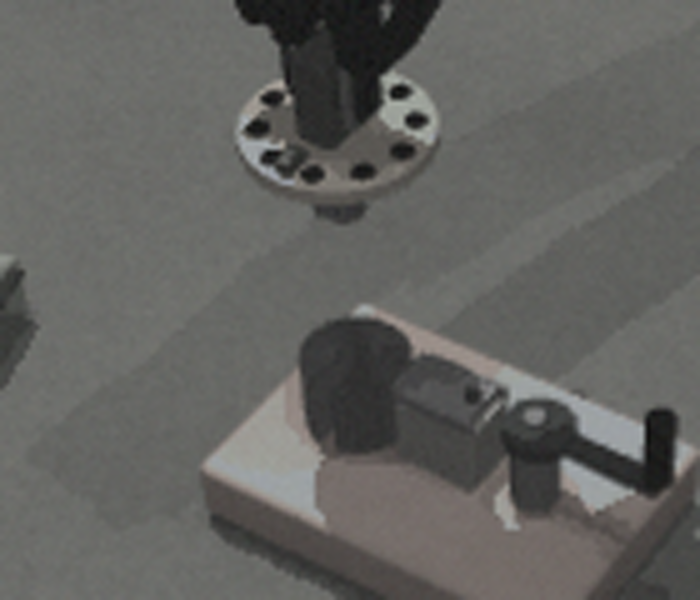

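View pics/w14.png

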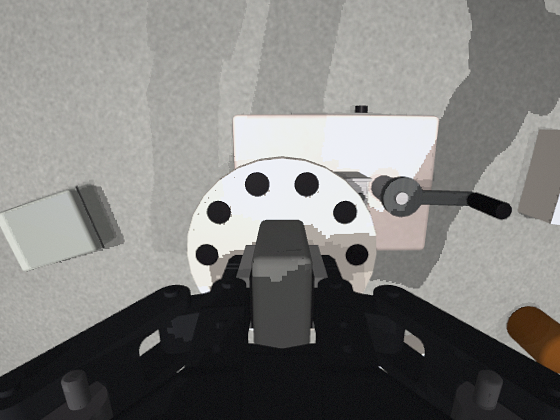

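Run:
```python
from meas import *
for k in range(2):
  o=st();e=o['eef_pos']
  c=cam('wrist');W,zt=carousel(c,e,None,None)
  f=least_squares(lambda x:np.hypot(W[:,0]-x[0],W[:,1]-x[1])-.0391,e[:2],loss='cauchy',f_scale=.0003);print('centre',f.x,f.fun,'minus eef',f.x-e[:2])
  a=np.degrees(np.arctan2(W[:,1]-f.x[1],W[:,0]-f.x[0]));print(np.sort(a))
```

```text
t 15.9 pos [ 0.5048 -0.1403  0.2226] xax [-0.0018  0.0011 -1.    ] jaw yaw 84.54 gap 0.021 F [ 0.1509  0.5461 -3.1293] M [0.0608 0.0196 0.0475] q [ 0.1252  0.4237  0.1322  1.8393 -0.0709  0.8852  1.7664]
centre [ 0.5046 -0.1415] [ 0.0001  0.     -0.0001 -0.0001 -0.0256 -0.0003 -0.0002] minus eef [-0.0002 -0.0013]
[-167.4628 -131.9192  -95.9161   84.9153  120.9422  141.5489  156.8138]
t 15.95 pos [ 0.505  -0.1404  0.2228] xax [-0.0013  0.0009 -1.    ] jaw yaw 84.55 gap 0.021 F [-0.4669  0.1185 -1.4189] M [-0.0253  0.0003  0.0008] q [ 0.1251  0.4234  0.1324  1.839  -0.0708  0.8852  1.7664]
centre [ 0.5048 -0.1416] [ 0.0001  0.     -0.0001 -0.0001 -0.0256 -0.0003 -0.0002] minus eef [-0.0002 -0.0013]
[-167.4849 -131.9305  -95.8857   84.9699  121.0073  142.7833  156.8084]
```

Call:
servo_tool:
  deltas: [0.002,-0.004,-0.1,0,0,0,1,0.002,-0.004,-0.2,0,0,0,1,0.002,-0.004,-0.3,0,0,0,1,0.002,-0.004,-0.32,0,0,0,1,0.002,-0.004,-0.32,0,0,0,1]

```text
clock: 16.5
eef_pos: [0.5053, -0.1422, 0.143]
tcp_rot: [2.939, 1.569, 2.842]
ft_force: [0.6, 0.1, -1.9]
finger_gap: 0.0208
```

Run:
```python
from meas import *
o=st();e=o['eef_pos']
c=cam('wrist');W,zt=carousel(c,e,None,None)
f=least_squares(lambda x:np.hypot(W[:,0]-x[0],W[:,1]-x[1])-.0391,e[:2],loss='cauchy',f_scale=.0003);print('centre',f.x,f.fun,'minus eef',f.x-e[:2])
for n in('scene',):
  s=cam(n,n+'15.png')
  x,y=np.round(proj(s,[[.505,-.1425,.13]])[0]).astype(int)
  cv2.imwrite('pics/%s15c.png'%n,cv2.resize(cv2.cvtColor(s['pixels'],cv2.COLOR_RGB2BGR)[y-40:y+40,x-50:x+50],None,fx=7,fy=7,interpolation=2))
```

```text
t 16.5 pos [ 0.5053 -0.1422  0.143 ] xax [-0.0016  0.0005 -1.    ] jaw yaw 84.47 gap 0.0208 F [ 0.6472  0.0556 -1.8613] M [-0.0236 -0.031  -0.0583] q [ 0.1425  0.5307  0.1152  1.9259 -0.0915  0.6917  1.7868]
centre [ 0.5051 -0.1434] [ 0.0002 -0.     -0.0001 -0.0001 -0.0256 -0.0003 -0.0002] minus eef [-0.0003 -0.0012]
```

View pics/scene15c.png

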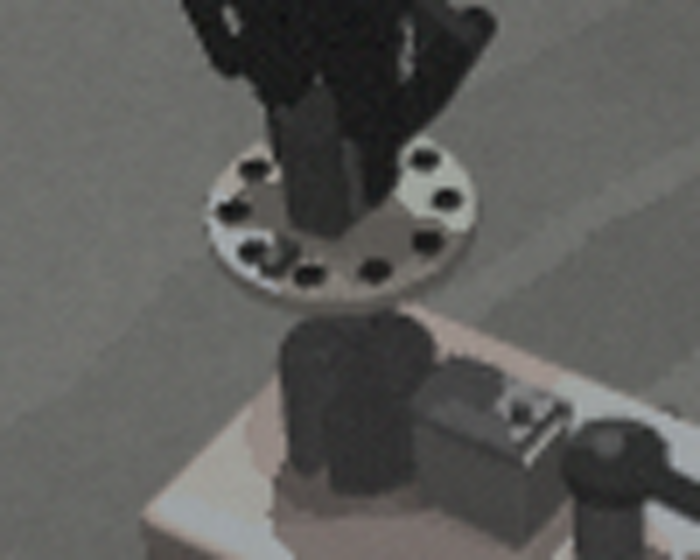

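Call:
servo_tool:
  deltas: [0,0.003,-0.03,0,0,0,1,0,0.003,-0.05,0,0,0,1,0,0.003,-0.07,0,0,0,1,0,0.003,-0.09,0,0,0,1,0,0.003,-0.1,0,0,0,1]

```text
clock: 17.1
eef_pos: [0.5054, -0.142, 0.1179]
tcp_rot: [2.999, 1.57, 2.902]
ft_force: [0.3, 0.0, -2.4]
finger_gap: 0.0209
```

Call:
servo_tool:
  deltas: [0,0,-0.01,0,0,0,1,0,0,-0.02,0,0,0,1,0,0,-0.03,0,0,0,1,0,0,-0.04,0,0,0,1,0,0,-0.04,0,0,0,1]

```text
clock: 17.6
eef_pos: [0.5054, -0.1419, 0.1081]
tcp_rot: [2.946, 1.57, 2.849]
ft_force: [0.3, 0.2, -1.9]
finger_gap: 0.0208
```

Run:
```python
from meas import *
st()
```

```text
t 17.6 pos [ 0.5054 -0.1419  0.1081] xax [-0.0006  0.0002 -1.    ] jaw yaw 84.43 gap 0.0208 F [ 0.2539  0.2069 -1.8986] M [0.0591 0.0203 0.0177] q [ 0.1498  0.5835  0.1046  1.9566 -0.101   0.6071  1.7938]
```

Call:
servo_tool:
  deltas: [0,0,-0.01,0,0,0,1,0,0,-0.02,0,0,0,1,0,0,-0.03,0,0,0,1,0,0,-0.04,0,0,0,1,0,0,-0.04,0,0,0,1]

```text
clock: 18.1
eef_pos: [0.5058, -0.142, 0.0985]
tcp_rot: [0.736, 1.571, 0.639]
ft_force: [-0.5, 0.2, 3.4]
finger_gap: 0.0207
```

Run:
```python
from meas import *
st()
```

```text
t 18.1 pos [ 0.5058 -0.142   0.0985] xax [ 0.0001  0.0001 -1.    ] jaw yaw 84.43 gap 0.0207 F [-0.5385  0.2362  3.3558] M [ 0.1108  0.2608 -0.011 ] q [ 0.1523  0.5989  0.1012  1.9635 -0.1037  0.584   1.7961]
```

Call:
servo_tool:
  deltas: [0,0,-0.01,0,0,0,1,0,0,-0.02,0,0,0,1,0,0,-0.03,0,0,0,1,0,0,-0.036,0,0,0,1,0,0,-0.036,0,0,0,1]

```text
clock: 18.6
eef_pos: [0.5058, -0.142, 0.0894]
tcp_rot: [0.039, 1.571, -0.058]
ft_force: [-1.3, 0.2, 5.4]
finger_gap: 0.0206
```

Run:
```python
from meas import *
st()
```

```text
t 18.6 pos [ 0.5058 -0.142   0.0894] xax [ 0.0002 -0.     -1.    ] jaw yaw 84.42 gap 0.0206 F [-1.2631  0.1596  5.3867] M [ 0.1225  0.3238 -0.0507] q [ 0.1546  0.6137  0.0981  1.9699 -0.106   0.5627  1.7981]
```

Going down smoothly against the spring only. Continue until the collar seats.

Call:
servo_tool:
  deltas: [0,0,-0.008,0,0,0,1,0,0,-0.016,0,0,0,1,0,0,-0.024,0,0,0,1,0,0,-0.024,0,0,0,1]

```text
clock: 19.0
eef_pos: [0.5059, -0.142, 0.0865]
tcp_rot: [0.292, 1.569, 0.194]
ft_force: [-7.9, 3.8, 32.5]
finger_gap: 0.0211
```

Run:
```python
from meas import *
st()
```

```text
t 19.0 pos [ 0.5059 -0.142   0.0865] xax [ 0.0013  0.0003 -1.    ] jaw yaw 84.41 gap 0.0211 F [-7.8854  3.7754 32.4677] M [0.5311 1.7731 0.0263] q [ 0.1561  0.6181  0.0965  1.9728 -0.1074  0.5543  1.7994]
```

Run:
```python
from meas import *
o=st();e=o['eef_pos']
c=cam('wrist','w16.png');W,zt=carousel(c,e,None,None)
f=least_squares(lambda x:np.hypot(W[:,0]-x[0],W[:,1]-x[1])-.0391,e[:2],loss='cauchy',f_scale=.0003);print('centre',f.x,f.fun)
for n in('scene','top'):
  s=cam(n,n+'16.png');P=cloud(s)
  d=np.hypot(P[...,0]-.505,P[...,1]+.1425);m=(d<.049)&(d>.03)&(P[...,2]>.095)&(P[...,2]<.13);print(n,m.sum(),np.median(P[m],0),np.percentile(P[m][:,2],[10,90]))
  if n=='scene':
    x,y=np.round(proj(s,[[.505,-.11,.1]])[0]).astype(int)
    cv2.imwrite('pics/%s16c.png'%n,cv2.resize(cv2.cvtColor(s['pixels'],cv2.COLOR_RGB2BGR)[y-45:y+45,x-50:x+60],None,fx=7,fy=7,interpolation=2))
q=cloud(c);
for (u,v) in [(282,175),(230,230),(335,230)]: print(pts(c,(u,v)))
```

```text
t 19.0 pos [ 0.5059 -0.142   0.0865] xax [ 0.0013  0.0003 -1.    ] jaw yaw 84.41 gap 0.0211 F [-7.8854  3.7754 32.4677] M [0.5311 1.7731 0.0263] q [ 0.1561  0.6181  0.0965  1.9728 -0.1074  0.5543  1.7994]
centre [ 0.5055 -0.1433] [ 0.0001  0.     -0.0001 -0.0001 -0.0003 -0.0002]
scene 386 [ 0.5218 -0.1253  0.1108] [0.1081 0.1132]
top 164 [ 0.512  -0.1149  0.1092] [0.1068 0.1119]
[[ 0.4642 -0.139   0.1106]]
[[ 0.4898 -0.1681  0.1095]]
[[ 0.4946 -0.115   0.1104]]
```

View pics/scene16c.png

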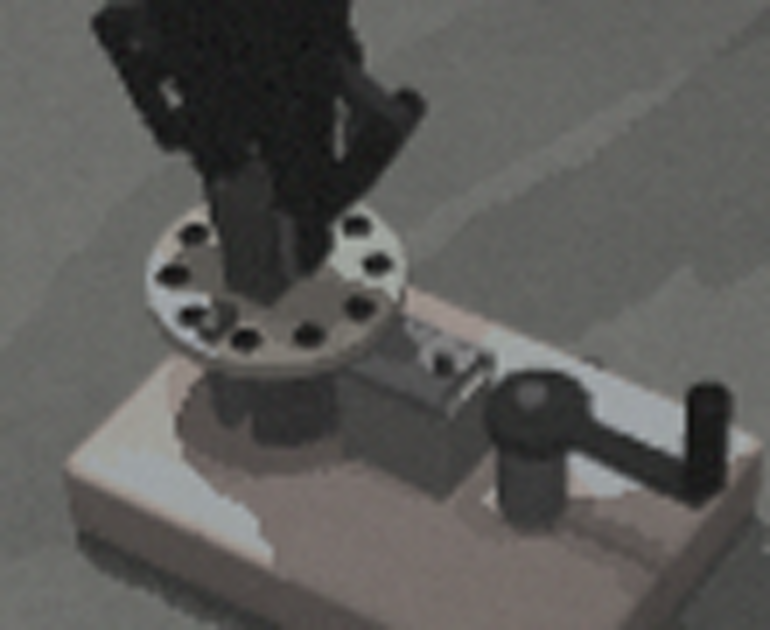

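View pics/w16.png

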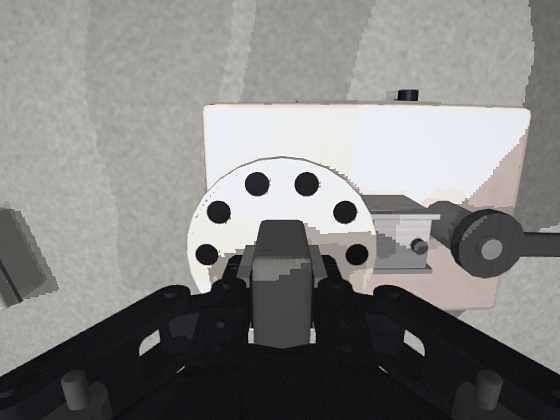

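Call:
servo_tool:
  deltas: [0,0,0,0,0,0,1,0,0,0,0,0,0,1,0,0,0,0,0,0,1,0,0,0,0,0,0,1,0,0,0,0,0,0,1]

```text
clock: 19.65
eef_pos: [0.5059, -0.142, 0.0865]
tcp_rot: [0.226, 1.569, 0.129]
ft_force: [-7.8, 3.0, 31.7]
finger_gap: 0.0206
```

Run:
```python
from meas import *
st()
s=cam('scene','s17.png');P=cloud(s);m=(P[...,2]>.13)&(P[...,2]<.15)&(P[...,0]>.48)&(P[...,0]<.57)&(P[...,1]>.02)&(P[...,1]<.08);p=P[m].mean(0);print(m.sum(),p)
s=cam('top','t17.png')
```

```text
t 19.65 pos [ 0.5059 -0.142   0.0865] xax [ 0.0015  0.0002 -1.    ] jaw yaw 84.41 gap 0.0206 F [-7.7788  3.0284 31.7447] M [0.528  1.7463 0.0266] q [ 0.1561  0.618   0.0965  1.9729 -0.1074  0.554   1.7994]
48 [0.53   0.0482 0.1423]
```

View pics/s17.png

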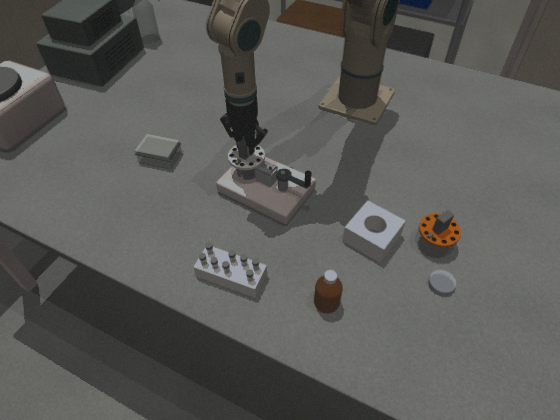

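```bash
python3 -c "
from station import *
print(sign_off())"
```

```text
the job is handed in; nothing more can be done
None
```

The job is done and handed in at about 20 s on the clock. I swung the lever over to its end stop, lifted the carousel out of its stand and pushed it home into the hub.

**Last checks**
- **Seating:** The carousel went down smoothly against the spring, then stopped hard at the expected home height. All three cameras put the disc top at about 0.110 m, which is the home value. The carousel's centre is within about 1 mm of the hub's.
- **Key:** I had aligned the carousel's yaw (about −5.5°) to the slot (about −5.6°) beforehand. It dropped in without any searching.
- **Push and grip:** After holding for half a second the wrist still read a steady 32 N of upward reaction, with about 8 N sideways. The grip (set to 100 N) had not slipped.
- **Lever:** The post is still at the open position in the final picture, and the shutter is clear of the collar.
- **Bystanders:** By eye, the dish, flask, rack, box and orange look-alike are where they started.

**What disagreed**
- **Tool height:** The reported tool point sat about 34 mm beyond the real fingertips. My first two attempts to grip the lever post therefore closed on air above it, and I corrected for this afterwards. Nothing was disturbed.
- **Camera positions:** Positions from the top and wrist cameras differed by 2–3 mm. I used the wrist camera for both the carousel and the hub so that its error largely cancelled.

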